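# Fit the spare shelf bracket

### The job

The low rack on the right still lacks a bracket before the shelf board can go on. Take the spare bracket off the pegboard's peg, lifting it over the peg's upturned tip, hook its claws into the upper two slots of the rack's empty right-hand upright, level with the bracket on the other upright, and press it down until it is fully seated. Leave the jar in front of the rack where it is.

Things in the scene. Friction and masses are not known exactly. Their poses are not given: they have to be found in the camera images.
- bracket: Loose white steel shelf bracket, 0.25 kg: an upright tapering plate, 160 mm long, 10 mm thick (y). Origin: top edge, at the deep clawed end; +z up, arm towards -x. Top edge straight at z=0; 84 mm deep at the clawed end, 18 mm at the tip. It starts hanging level on the peg, claws to the panel's right (its x = panel -y), 64 to 72 mm in front of the face.
- bracket_grip (a point): Good place to pinch the bracket from above across its 10 mm thickness: on the top edge, at x = -95 mm in the bracket's frame; the plate is about 50 mm deep here, the hole's edge 22 mm away. Axes as the bracket's.
- bracket_hole (a point): Centre of the 24 mm round hanging hole through the bracket, at (-61.5, 0, -18) mm in its frame, above the balance point. While it hangs, the top of the hole rests on the peg.
- bracket_claw (a point): Nose of the upper claw, 11 mm behind the bracket's rear edge, at (11, 0, -19) mm in its frame. Claw: 5 mm wide, round-nosed; neck at z -8 to -20 mm, ending in a prong at x 6 to 11 mm that hangs to z -30 mm. An equal lower claw is 50 mm below.
- peg_panel: Fixed upright pegboard panel on wooden feet, 184 wide, 174 mm tall, with one display peg. Origin on the bench under the middle of its face; +x into the panel, +z up. Peg: 6 mm wire, level towards -x at y=0, centre line 155 mm above the bench; from x=-90 mm it bends up to the tip.
- peg_tip (a point): Centre of the peg's round upturned end (radius 3 mm), 104 mm in front of the panel's face, 11 mm above the level part's centre line; axes as the panel's. Lifted 11 to 18 mm from where it hangs (14 is best), the bracket's hole passes the tip in a level slide along -x.
- rack: Fixed low rack: plywood base, two white slotted uprights 30 mm wide, 187 mm high. Origin on the bench under the front face of the right-hand, empty one; +x into the face; the other, at y=+150 mm, holds an identical bracket. Each has 3 slots in a column, 10 wide, 30 mm tall, lower ends 42, 92, 142 mm up, in a 3 mm face, hollow behind. The base sticks out 27 mm in front.
- bracket_seat (a point): Where the seated bracket's origin lies: front face of the right-hand upright, 162 mm up; axes as the rack's, and the seated bracket's too. The claws enter the upper two slots with the bracket 10 to 18 mm above this and within 2.5 mm sideways, going +x until its rear edge touches the face; then it goes down to seat. Let go, it droops 3 degrees, its origin 4 mm out.
- screw_jar: Jar with a red lid, 61 mm across, 85 mm tall, on the bench in front of the rack, midway between the uprights. Origin at its foot. Bystander.
- bread_maker: White bread machine, fixed furniture on the bench between the panel and the rack, 334 x 268 mm, 255 mm tall. Origin: centre of its underside. Carry the bracket high over it or well in front of it. Bystander.

How it is judged (in metres and radians):
On the way, in this order (a step that is already met when the one before it is completed fails the run):
1. the bracket has been slid off the peg, past its upturned tip (x of bracket_hole in the frame of peg_tip below -0.012 m), for 0.1 s.
2. the fingers press the bracket down, hooked, onto its seat (x of bracket in the frame of bracket_seat between -0.0075 and 0.003 m and y of bracket in the frame of bracket_seat between -0.005 and 0.005 m and z of bracket in the frame of bracket_seat between -0.004 and 0.004 m and contact force between the fingers and bracket above 3 N), for 0.1 s.
At the end, for the whole second after the job is handed in: The bracket is hooked in the upper two slots of the right-hand upright and pressed fully down: its origin within 5 mm of the seat sideways, 4 mm in height, 7.5 mm out or 3 mm in (it sits about 4 mm out when it droops), its arm square to the upright and level within 8 degrees, at rest (x of bracket in the frame of bracket_seat between -0.0075 and 0.003 m and y of bracket in the frame of bracket_seat between -0.005 and 0.005 m and z of bracket in the frame of bracket_seat between -0.004 and 0.004 m and angle between the x axis of bracket and the x axis of bracket_seat, either way round below 0.14 rad and angle between bracket's own z axis and vertical below 0.14 rad and linear speed of bracket below 0.02 m/s and angular speed of bracket below 0.2 rad/s); the robot touches nothing.
It fails at once if the screw jar is shifted by more than 30 mm (distance of screw_jar from where it was at the start of the episode above 0.03 m).
It also fails if it takes over 56 s, if anything falls off the work surface, if the arm or the gripper's body presses on something with over 40 N, if the wrist force passes 120 N, or if a joint passes its speed limit or range.

### The arm

A 7-joint arm with a two-finger parallel gripper is mounted at the origin on a cart in front of the work surface, level with it; the furniture and walls round the work are solid. World frame = base frame: x ahead of the robot, y to its left, z up, the work surface at z = 0. Lengths are in mm, angles in rad, forces in N, time in s.
With the tool pointing down it reaches from about 425 to 1025 mm from the base axis. Payload 9.4 kg.
Tool frame: the origin (TCP) lies between the finger pads; the fingertips stand 8 mm ahead of it and the grasp point (between the pads) lies 11 mm behind it; z points along the fingers, y is the direction in which the jaws open and shut (so a half turn about z gives the same grasp; the last joint's range is limited). The gripper opens to 93 mm and grips with 3 to 60 N. Pads are 15 mm wide; open, the fingers measure 128 mm over their backs; the gripper's body (75 mm by 188 mm) begins 65 mm behind the grasp point.
Start: joints at [1.196, 0.599, -0.003, 1.599, 0.002, 0.943, -0.08], TCP at [212.718, -693.091, 226.618] pointing down, gripper open.
Joint ranges: [-2.57, 2.57], [-0.35, 1.97], [-1.29, 1.29], [0.11, 2.56], [-1.05, 4.19], [0.11, 1.86], [-2.63, 2.63]. Speed limits (rad/s): [2.22, 2.22, 3.01, 3.01, 3.14, 3.14, 3.14].

### API

Orientations are given as a rotation vector (axis times angle).
In Python, from plant import robot gives the robot as it stands.
- The arm moves only by the tool drive_tool, never from a script. Its argument "deltas" is a list of rows, each a list of 2 entries, a list of its own where there are three numbers: the shift along the world's x, y, z scaled (see below), then the turn about the world's z scaled (see below). In form: [[[dx, dy, dz], roll], ...]. A call has exactly 8 rows; each row is the pose to reach, as a shift and turn from the pose measured when the call began; what a row does not reach only later rows make up. The controller multiplies each number of a shift by 80 mm and each number of a turn by pi/2 rad. A row lasts 1/10 s, in which the tool goes at most 50 mm and 8.59 degrees, less where a joint would pass 70% of its speed; a pose out of reach is approached as far as the arm can. A call with a number of a shift or a turn outside -1 to 1 is refused whole. A call with a gripper value outside its range is refused whole. "fingers" is the opening, from -1 (shut) to 1 (fully open), set as the call begins (left out, the last holds). The fingers move at their own pace and stop on an object; "force" is the grip in N (left out, the last holds). Time passes only in rows, so rows that repeat a pose let the fingers close, or fill a call up. It gives the time, the measured TCP pose, the force and the opening at its end, in the units of the state.
- robot.get_obs(): the state, without advancing time (a new reading comes with each control period).
- robot.camera(name): name is "scene" or "top"; returns a dict with "img" (400x640x3 uint8, red, green, blue), "mtx" (3x3 intrinsics, pixels), "R" (3x3) and "t" (3): a world point X has camera coordinates R X + t. Camera axes: x right, y down, z forward; pixel columns grow to the right and rows downward; lengths in mm; the calibration is good to about 2 mm. A picture is of the moment at which its call begins. There is no depth.
- robot.hand_in(): hands the job in, once; it reports no verdict.
The state is a dict: "t": time; "q": joint angles; "dq": joint speeds; "effort": joint torques, N m; "tool_pos": TCP position; "tcp_rot": TCP orientation; "wrist_force": force on the tool from outside, world axes, zero at the start; "wrist_torque": the same for the moment, N m; "gripper_width": finger opening in mm.
Only numpy, scipy, OpenCV 4.12 (cv2) and the standard library are available. Lean on these libraries where they do the work, as an engineer would, in place of code of your own. Each camera call takes 0.05 s, during which the arm holds its last target.

## Working session

There is one attempt and no reset: what is moved stays moved. The work goes in short steps, Python scripts to look and compute and a tool call to move; the robot and the scene stay as the last step left them, time stands still between calls to the robot, and variables do not carry over. Pictures are saved under pics/ and viewed, and the job is handed in when it is done.

Besides the shell and the picture viewer there is one more tool, called after "Call:" as name(argument=value, ...), one argument or row to a line, values as JSON. drive_tool: Moves the arm, as the interface text tells. Shifts and turns lie within -1 to 1; 1 stands for 80 mm of shift or pi/2 rad of turn. Its arguments: {"type":"object","properties":{"deltas":{"type":"array"},"fingers":{"type":"number"},"force":{"type":"number"}},"required":["deltas"]}

```bash
ls; mkdir -p pics; python3 - <<'E'
from plant import robot
import cv2, pickle
o=robot.get_obs(); print({k:o[k] for k in('t','tool_pos','tcp_rot','gripper_width','wrist_force')})
for n in('scene','top'):
    c=robot.camera(n); cv2.imwrite(f'pics/{n}0.png',c['img'][:,:,::-1]); pickle.dump(c,open(f'{n}0.pkl','wb'))
    print(n,c['mtx'].tolist(),c['R'].round(4).tolist(),c['t'], -c['R'].T@c['t'])
E
```

```text
pics
{'t': 0.0, 'tool_pos': array([ 212.56632843, -692.66412582,  225.76351853]), 'tcp_rot': array([-3.10535282e+00, -4.65879920e-01,  5.60261117e-04]), 'gripper_width': 92.84535542257362, 'wrist_force': array([0.61998184, 1.13891434, 0.5938462 ])}
scene [[464.89476154199303, 0.0, 313.6772961181304], [0.0, 464.89476154199303, 199.4399579861854], [0.0, 0.0, 1.0]] [[-0.8491, -0.5282, 0.0065], [-0.293, 0.4607, -0.8378], [0.4395, -0.7133, -0.546]] [418.74137729 320.43255205 946.60817557] [ 33.40727058 748.70797739 782.56547227]
top [[404.985343658653, 0.0, 320.36646934452904], [0.0, 404.985343658653, 201.7885769980745], [0.0, 0.0, 1.0]] [[-0.0261, -0.9997, -0.0028], [-0.9972, 0.0262, -0.0706], [0.0706, 0.0009, -0.9975]] [ -75.32847378  531.99249731 1118.96095746] [ 449.4658958   -90.27094665 1153.51444949]
```

View pics/scene0.png

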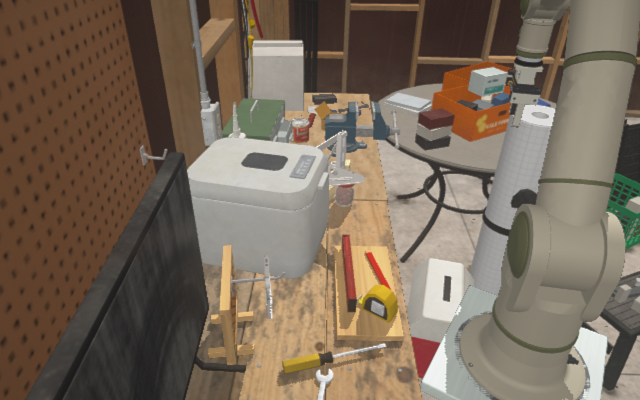

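View pics/top0.png

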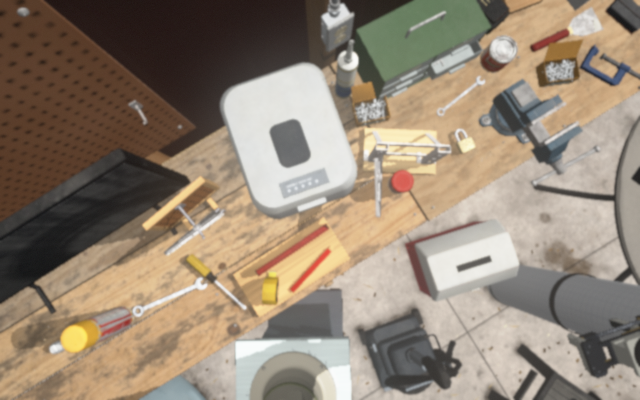

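```bash
python3 - <<'E'
import cv2
s=cv2.imread('pics/scene0.png');t=cv2.imread('pics/top0.png')
def cr(im,x,y,w,h,k,n): cv2.imwrite(n,cv2.resize(im[y:y+h,x:x+w],None,fx=k,fy=k,interpolation=cv2.INTER_CUBIC))
cr(t,135,170,100,90,8,'pics/t_peg.png')
cr(t,345,115,115,105,6,'pics/t_rack.png') 
cr(s,205,240,90,140,4,'pics/s_peg.png')
cr(s,315,120,60,95,6,'pics/s_rack.png')
E
```

```text
(no output)
```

View pics/t_peg.png

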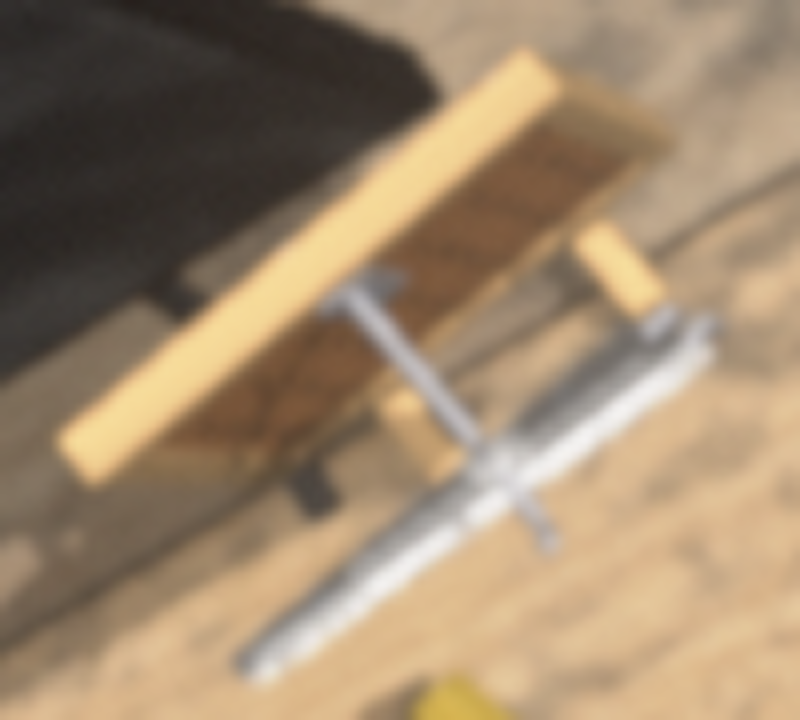

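View pics/t_rack.png

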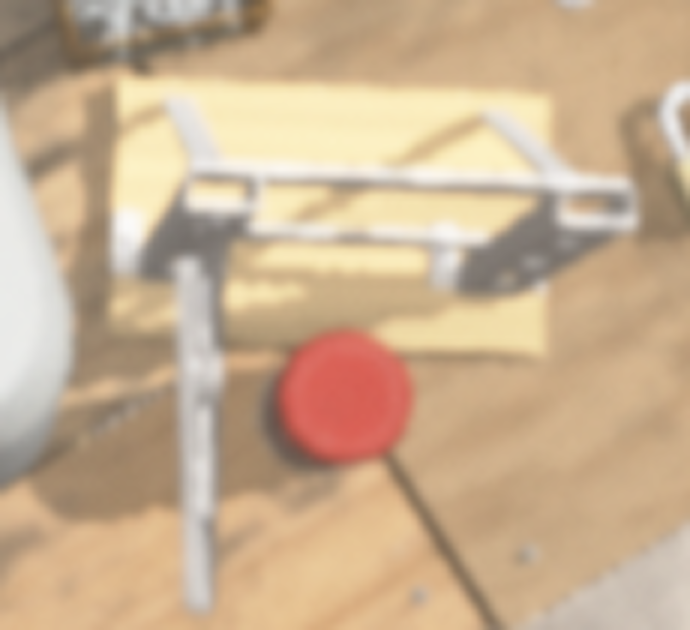

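View pics/s_peg.png

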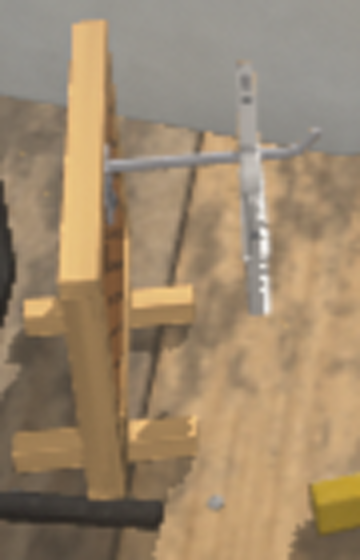

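View pics/s_rack.png

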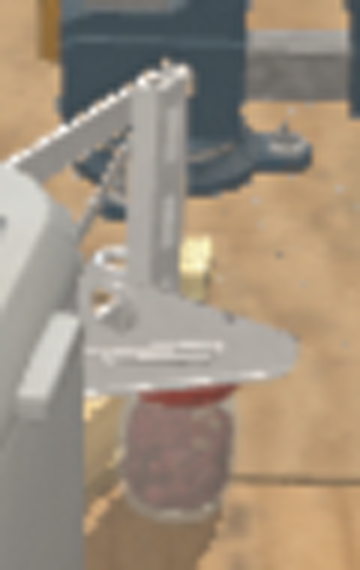

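```bash
cat > h.py <<'E'
import cv2,numpy as np,pickle
from scipy.spatial.transform import Rotation as Rn
def load(n): return pickle.load(open(n,'rb'))
def plane(c,u,v,z):
    d=c['R'].T@np.linalg.solve(c['mtx'],[u,v,1.]); o=-c['R'].T@c['t']
    return o+d*(z-o[2])/d[2]
def proj(c,X):
    p=c['mtx']@(c['R']@np.asarray(X,float)+c['t']); return p[:2]/p[2]
def crop(c,x,y,w,h,k,n):
    im=cv2.resize(c['img'][y:y+h,x:x+w,::-1],None,fx=k,fy=k,interpolation=cv2.INTER_CUBIC)
    for i in range(0,w,5):
        cv2.line(im,(int((i+.5)*k),0),(int((i+.5)*k),8 if i%10 else 16),(0,0,255),1)
        if (i%10==0): cv2.putText(im,str(x+i),(int((i+.5)*k)+2,14),0,.4,(0,0,255),1)
    for i in range(0,h,5):
        cv2.line(im,(0,int((i+.5)*k)),(8 if i%10 else 16,int((i+.5)*k)),(0,0,255),1)
        if (i%10==0): cv2.putText(im,str(y+i),(2,int((i+.5)*k)-2),0,.4,(0,0,255),1)
    cv2.imwrite(n,im)
E
python3 - <<'E'
from h import *
t=load('top0.pkl');s=load('scene0.pkl')
crop(t,360,135,95,55,8,'pics/a.png'); crop(t,155,200,75,60,10,'pics/b.png'); crop(s,250,245,50,85,7,'pics/c.png'); crop(s,320,125,60,75,8,'pics/d.png')
print(Rn.from_rotvec([-3.105,-.466,.0006]).as_matrix().round(3))
for n,p in dict(bm1=(223,95),bm2=(355,165),bm3=(275,213),).items(): print(n,plane(t,*p,255).round())
print('jar',plane(t,402,181,85))
E
```

```text
[[ 0.956  0.294 -0.001]
 [ 0.294 -0.956  0.002]
 [-0.    -0.002 -1.   ]]
bm1 [762. 125. 255.]
bm2 [ 594. -169.  255.]
bm3 [491.  12. 255.]
jar [ 574.73023518 -307.23803055   85.        ]
```

View pics/a.png

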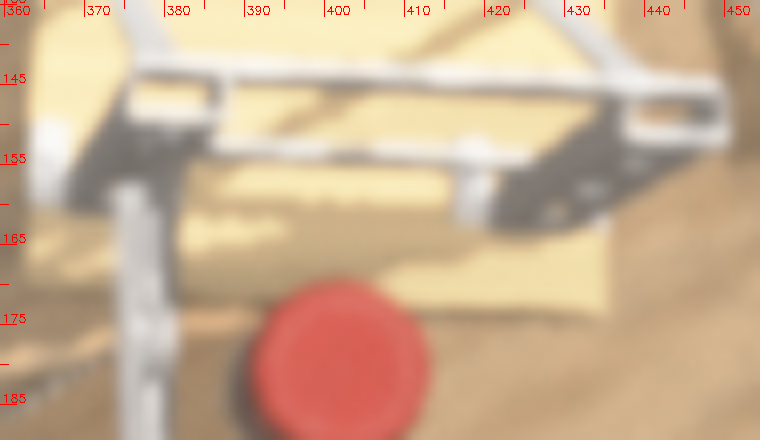

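View pics/b.png

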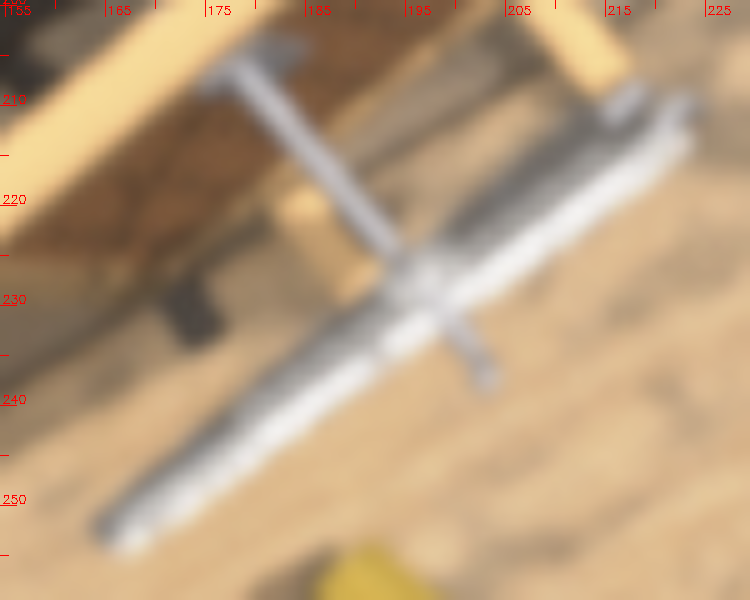

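View pics/c.png

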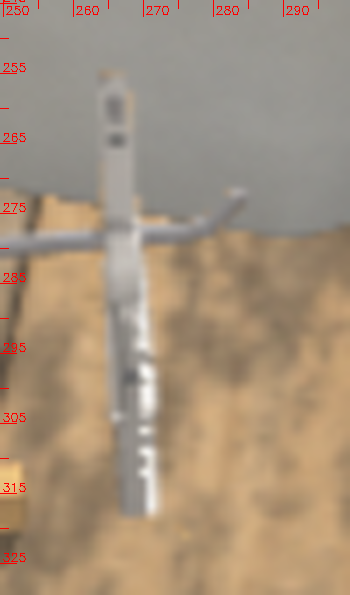

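View pics/d.png

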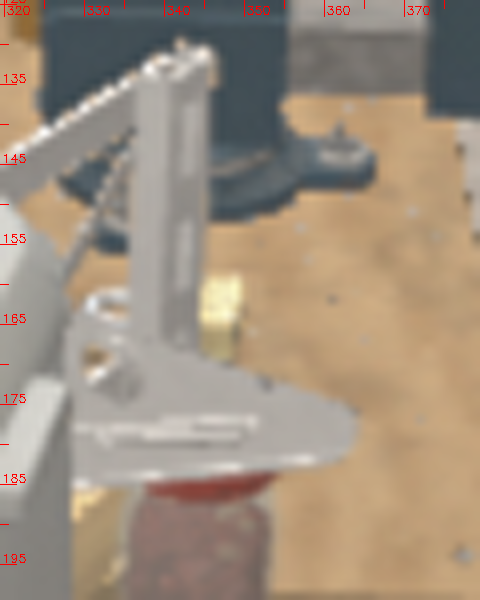

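```bash
cat >> h.py <<'E'
def tri(cs,ps):
    A=np.zeros((3,3));b=np.zeros(3);L=[]
    for c,p in zip(cs,ps):
        d=c['R'].T@np.linalg.solve(c['mtx'],[*p,1.]);d/=np.linalg.norm(d);o=-c['R'].T@c['t'];P=np.eye(3)-np.outer(d,d);A+=P;b+=P@o;L.append((P,o))
    X=np.linalg.solve(A,b); return X,[np.linalg.norm(P@(X-o)) for P,o in L]
E
python3 - <<'E'
from h import *
t=load('top0.pkl');s=load('scene0.pkl')
print('tip tri',tri([t,s],[(203,237.3),(282.5,272)]))
tip=plane(t,203,237.3,166);print('tip',tip, 'scene ray', plane(s,282.5,272,166))
root=plane(t,178.5,206.5,155);print('root',root,np.degrees(np.arctan2(*(root-tip)[1::-1])))
a=plane(t,135+95/8-.5,170+485/8-.5,174);b=plane(t,135+560/8-.5,170+95/8-.5,174)
print(a,b,np.linalg.norm(a-b),np.degrees(np.arctan2(*(a-b)[1::-1])))
# bracket top edge strips in top view, grey outer edge, white/grey border, white outer
for n,p,q in [('greyouter',(164.5,252),(213,211)),('border',(166.5,252.5),(216,213.5)),('whiteouter',(168.5,255),(224,213))]:
    A=plane(t,*p,164);B=plane(t,*q,164);print(n,A[:2],B[:2],np.linalg.norm(A-B),np.degrees(np.arctan2(*(B-A)[1::-1])))
E
```

```text
tip tri (array([441.41197438, 198.24857762, 167.85738077]), [np.float64(1.1880209512763082), np.float64(1.188020951276269)])
tip [440.37305041 198.16240226 166.        ] scene ray [443.77833265 197.02483173 166.        ]
root [517.72407555 261.54544813 155.        ] 39.33190690732813
[461.28030091 332.57732705 174.        ] [576.07186704 191.41163218 174.        ] 181.9474019141784 129.11693984856285
greyouter [407.18465741 292.57222991] [503.8571914  173.90309044] 153.06189431889825 -50.8323893646244
border [405.85040183 287.70637181] [497.54291613 166.60652682] 151.89697045563474 -52.8682841391149
whiteouter [399.68700499 282.83943024] [498.25401946 147.01932088] 167.81703860777026 -54.03095551390841
```

```bash
python3 - <<'E'
from h import *
t=load('top0.pkl');s=load('scene0.pkl')
ph=np.radians(39.2);X=np.array([np.cos(ph),np.sin(ph),0]);Y=np.array([-X[1],X[0],0]);Z=np.array([0,0,1.])
tip=np.array([441.5,198,166]);O=tip+104*X;O[2]=0
for nm,d in (('64',-64),('72',-72)):
  for thk in(-5,0,5):
    for bx,bz in((0,0),(-160,0),(-160,-18),(0,-84),(11,-19),(11,-69)):
      # hole at y=0: panel -y = bracket x ; origin at panel y = -61.5
      P=O+X*(d+thk)+Y*(-61.5-bx)+Z*(164+bz)
      print(nm,thk,(bx,bz),proj(t,P).round(1),proj(s,P).round(1))
print('fullpeg', [ (proj(t,O+X*k+Z*155).round(1),proj(s,O+X*k+Z*155).round(1)) for k in(0,-64,-72,-90)])
E
```

```text
64 -5 (0, 0) [213.6 209.5] [264.  254.7]
64 -5 (-160, 0) [162.9 252.4] [267.5 312.6]
64 -5 (-160, -18) [165.7 252. ] [268.  319.6]
64 -5 (0, -84) [222.  211.1] [266.1 284.8]
64 -5 (11, -19) [219. 207.] [264.3 258.3]
64 -5 (11, -69) [223.8 208.1] [265.5 276.1]
64 0 (0, 0) [212.3 208. ] [261.6 254.9]
64 0 (-160, 0) [161.6 250.8] [264.7 312.8]
64 0 (-160, -18) [164.5 250.4] [265.2 319.9]
64 0 (0, -84) [220.8 209.7] [263.7 285. ]
64 0 (11, -19) [217.7 205.5] [261.9 258.5]
64 0 (11, -69) [222.6 206.7] [263.2 276.3]
64 5 (0, 0) [211.  206.4] [259.2 255.1]
64 5 (-160, 0) [160.3 249.2] [261.9 313.1]
64 5 (-160, -18) [163.2 248.9] [262.4 320.2]
64 5 (0, -84) [219.6 208.3] [261.4 285.2]
64 5 (11, -19) [216.4 204. ] [259.5 258.7]
64 5 (11, -69) [221.4 205.2] [260.8 276.5]
72 -5 (0, 0) [215.7 212. ] [267.9 254.4]
72 -5 (-160, 0) [165.  254.9] [272.  312.2]
72 -5 (-160, -18) [167.8 254.5] [272.5 319.2]
72 -5 (0, -84) [223.9 213.4] [269.8 284.5]
72 -5 (11, -19) [221.  209.5] [268.1 258.1]
72 -5 (11, -69) [225.8 210.4] [269.2 275.8]
72 0 (0, 0) [214.4 210.4] [265.5 254.6]
72 0 (-160, 0) [163.7 253.3] [269.2 312.4]
72 0 (-160, -18) [166.5 252.9] [269.7 319.5]
72 0 (0, -84) [222.7 212. ] [267.4 284.7]
72 0 (11, -19) [219.8 207.9] [265.7 258.2]
72 0 (11, -69) [224.5 209. ] [266.9 276. ]
72 5 (0, 0) [213.1 208.9] [263.1 254.8]
72 5 (-160, 0) [162.4 251.8] [266.4 312.7]
72 5 (-160, -18) [165.2 251.4] [266.9 319.7]
72 5 (0, -84) [221.5 210.6] [265.1 284.9]
72 5 (11, -19) [218.5 206.4] [263.3 258.4]
72 5 (11, -69) [223.3 207.5] [264.6 276.2]
fullpeg [(array([177.6, 204.8]), array([229.9, 281.3])), (array([194. , 224.4]), array([262.9, 278.6])), (array([196.1, 226.9]), array([267. , 278.3])), (array([200.7, 232.4]), array([276.2, 277.5]))]
```

```bash
python3 - <<'E'
from h import *
t=load('top0.pkl')
g=cv2.cvtColor(t['img'],cv2.COLOR_RGB2GRAY)
print(g[144:160,434:454]);print(g[141:156,372:392])
L=plane(t,381,149.7,187);R=plane(t,443.3,152.2,187)
d=L-R;print(L,R,np.linalg.norm(d),np.degrees(np.arctan2(-d[0],d[1])))
E
```

```text
[[227 224 231 236 237 237 234 227 222 221 217 210 208 207 202 182 153 136
  135 137]
 [217 216 223 231 235 237 238 234 231 230 227 223 223 222 220 203 169 143
  137 139]
 [180 178 185 199 211 217 215 209 205 201 199 198 197 199 200 191 174 151
  140 140]
 [161 150 147 162 182 190 180 170 161 157 156 154 152 153 160 169 172 156
  143 139]
 [164 141 135 154 182 190 178 166 160 156 154 148 137 133 140 157 170 157
  142 136]
 [155 134 133 159 190 199 189 178 174 171 166 156 142 134 139 158 174 157
  140 134]
 [139 129 134 160 200 216 212 205 201 197 189 179 167 162 166 181 187 163
  139 133]
 [128 125 132 158 197 222 226 225 224 221 218 210 200 198 202 210 204 169
  137 129]
 [124 124 127 142 170 193 203 207 207 206 204 198 195 199 204 208 197 161
  134 128]
 [124 123 123 127 141 150 158 159 159 160 157 156 158 167 176 180 170 147
  131 127]
 [121 120 119 124 135 141 138 133 128 126 127 130 137 152 161 165 156 141
  134 134]
 [118 116 118 125 139 144 139 129 122 122 125 135 146 159 166 167 159 147
  143 146]
 [118 117 117 122 129 134 131 127 127 133 144 152 161 167 170 169 164 157
  154 
[... 962 characters left out ...]
 217 223 224 227 231 232 230 226 217 211 220 233 238
  237 236]
 [177 141 129 136 155 169 174 177 187 195 195 190 188 185 191 212 231 236
  236 234]
 [150 129 124 124 127 134 139 142 154 161 157 145 143 150 175 211 231 237
  236 233]
 [133 123 120 118 120 128 132 132 135 141 134 124 125 144 183 220 233 237
  235 231]
 [125 121 117 116 117 123 127 122 121 124 122 120 123 139 171 203 216 220
  219 219]
 [121 118 116 113 113 118 119 117 117 119 121 127 135 143 155 169 177 182
  185 190]
 [118 116 115 112 113 114 116 117 119 122 127 141 158 162 163 166 169 177
  189 197]]
[ 640.06304871 -238.9510298   187.        ] [ 629.96976858 -388.84133219  187.        ] 150.22974756562576 -3.852354917051319
```

```bash
python3 - <<'E'
from h import *
t=load('top0.pkl');s=load('scene0.pkl')
for R0 in ((630,-388.8),(628.5,-391.3)):
  ph=np.radians(-4);X=np.array([np.cos(ph),np.sin(ph),0]);Y=np.array([-X[1],X[0],0]);O=np.array([*R0,0])
  for nm,y,z in [('topL',15,187),('topR',-15,187),('s1',0,57),('s2',0,107),('s3',0,157),('s3t',0,172),('s3b',0,142),('botL',15,12),('botR',-15,12)]:
    P=O+Y*y+[0,0,z];print(nm,proj(t,P).round(1),proj(s,P).round(1))
crop(t,415,140,40,30,18,'pics/e.png');crop(s,330,125,24,44,13,'pics/f.png')
E
```

```text
topL [437.1 151.9] [341.  134.7]
topR [449.5 152.5] [346.4 131.3]
s1 [429.  161.4] [342.  170.6]
s2 [434.1 158.1] [342.6 156.6]
s3 [439.7 154.5] [343.3 142. ]
s3t [441.4 153.4] [343.5 137.5]
s3b [437.9 155.6] [343.1 146.4]
botL [419.5 163.8] [338.9 184.8]
botR [430.1 164.3] [344.  180.9]
topL [438.1 152.5] [341.8 134.5]
topR [450.6 153. ] [347.2 131.1]
s1 [429.9 161.9] [342.8 170.4]
s2 [435.1 158.6] [343.5 156.4]
s3 [440.7 155.1] [344.1 141.8]
s3t [442.5 153.9] [344.3 137.3]
s3b [438.9 156.2] [343.9 146.2]
botL [420.4 164.3] [339.7 184.6]
botR [431.  164.8] [344.7 180.7]
```

View pics/e.png

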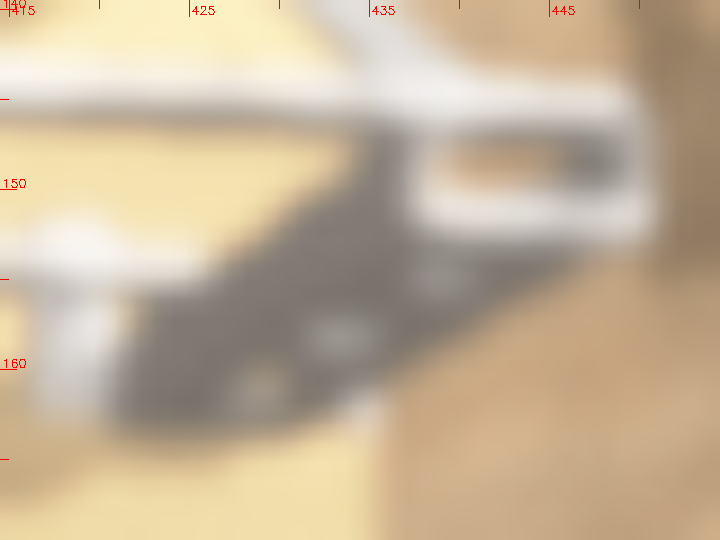

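View pics/f.png

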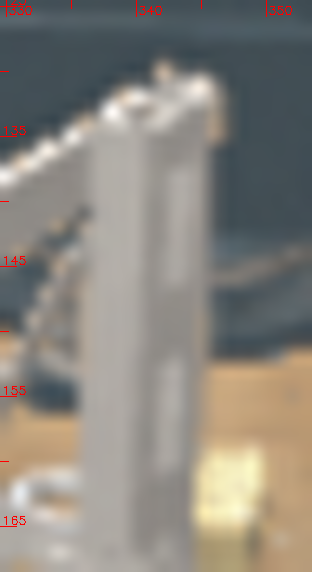

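Call:
drive_tool(
  deltas=[
    [[0.1,0.12,0.12],0.02],
    [[0.25,0.25,0.25],0.04],
    [[0.4,0.4,0.4],0.06],
    [[0.55,0.55,0.55],0.08],
    [[0.7,0.7,0.7],0.1],
    [[0.85,0.85,0.85],0.11],
    [[0.95,0.95,0.95],0.12],
    [[1,1,1],0.12],
  ],
  fingers=0.1,
  force=50,
)

```text
t: 0.9
tool_pos: [294.1, -611.8, 307.2]
tcp_rot: [-3.048, -0.76, -0.0]
wrist_force: [-0.4, -0.7, -0.5]
gripper_width: 51.3
```

Call:
drive_tool(
  deltas=[
    [[0.12,0.14,0.12],0.02],
    [[0.25,0.28,0.25],0.04],
    [[0.4,0.42,0.4],0.06],
    [[0.55,0.56,0.55],0.08],
    [[0.7,0.7,0.7],0.09],
    [[0.82,0.84,0.82],0.1],
    [[0.92,0.95,0.92],0.11],
    [[0.95,1,0.95],0.11],
  ],
)

```text
t: 1.7
tool_pos: [371.6, -530.7, 384.4]
tcp_rot: [2.969, 1.023, 0.002]
wrist_force: [0.1, -0.2, 0.9]
gripper_width: 50.9
```

Call:
drive_tool(
  deltas=[
    [[0.12,0.14,0],0.02],
    [[0.25,0.28,0],0.04],
    [[0.4,0.42,0],0.06],
    [[0.55,0.56,0],0.08],
    [[0.7,0.7,0],0.09],
    [[0.82,0.84,0],0.1],
    [[0.92,0.95,0],0.11],
    [[0.95,1,0],0.11],
  ],
)

```text
t: 2.5
tool_pos: [448.9, -449.4, 384.3]
tcp_rot: [2.869, 1.279, 0.003]
wrist_force: [0.6, -0.6, -0.2]
gripper_width: 50.8
```

Call:
drive_tool(
  deltas=[
    [[0.02,0.14,0],0.02],
    [[0.05,0.28,0],0.04],
    [[0.08,0.42,0],0.06],
    [[0.12,0.56,0],0.08],
    [[0.14,0.7,0],0.09],
    [[0.18,0.84,0],0.1],
    [[0.2,0.95,0],0.11],
    [[0.2,1,0],0.11],
  ],
)

```text
t: 3.3
tool_pos: [465.3, -368.1, 384.5]
tcp_rot: [2.746, 1.524, 0.003]
wrist_force: [-0.1, -0.2, -0.3]
gripper_width: 51.5
```

Call:
drive_tool(
  deltas=[
    [[0,0.14,0],0.02],
    [[0,0.28,0],0.04],
    [[0,0.42,0],0.06],
    [[0,0.56,0],0.08],
    [[0,0.7,0],0.09],
    [[0,0.84,0],0.1],
    [[0,0.95,0],0.11],
    [[0,1,0],0.11],
  ],
)

```text
t: 4.1
tool_pos: [465.4, -287.1, 384.6]
tcp_rot: [2.603, 1.758, 0.003]
wrist_force: [0.7, -0.0, -0.2]
gripper_width: 51.2
```

Call:
drive_tool(
  deltas=[
    [[0,0.14,0],0.02],
    [[0,0.28,0],0.04],
    [[0,0.42,0],0.06],
    [[0,0.56,0],0.08],
    [[0,0.7,0],0.09],
    [[0,0.84,0],0.1],
    [[0,0.95,0],0.11],
    [[0,1,0],0.11],
  ],
)

```text
t: 4.9
tool_pos: [465.5, -205.9, 384.7]
tcp_rot: [2.44, 1.978, 0.004]
wrist_force: [0.4, -0.1, 0.2]
gripper_width: 50.9
```

Call:
drive_tool(
  deltas=[
    [[0,0.14,0],0.02],
    [[0,0.28,0],0.04],
    [[0,0.42,0],0.06],
    [[0,0.56,0],0.08],
    [[0,0.7,0],0.09],
    [[0,0.84,0],0.1],
    [[0,0.95,0],0.11],
    [[0,1,0],0.11],
  ],
)

```text
t: 5.7
tool_pos: [465.5, -124.8, 384.8]
tcp_rot: [2.259, 2.183, 0.004]
wrist_force: [-0.3, 0.1, 0.3]
gripper_width: 51.0
```

Call:
drive_tool(
  deltas=[
    [[0,0.14,0],0.02],
    [[0,0.28,0],0.04],
    [[0,0.42,0],0.06],
    [[0,0.56,0],0.08],
    [[0,0.7,0],0.09],
    [[0,0.84,0],0.1],
    [[0,0.95,0],0.11],
    [[0,1,0],0.11],
  ],
)

```text
t: 6.5
tool_pos: [465.5, -43.7, 384.8]
tcp_rot: [-2.06, -2.372, -0.004]
wrist_force: [0.2, -0.5, -0.3]
gripper_width: 51.2
```

Call:
drive_tool(
  deltas=[
    [[0,0.14,0],0.02],
    [[0,0.28,0],0.04],
    [[0,0.42,0],0.06],
    [[0,0.56,0],0.08],
    [[0,0.7,0],0.09],
    [[0,0.84,0],0.1],
    [[0,0.95,0],0.11],
    [[0,1,0],0.11],
  ],
)

```text
t: 7.3
tool_pos: [465.5, 37.4, 384.9]
tcp_rot: [-1.845, -2.542, -0.004]
wrist_force: [-0.5, -0.1, 0.3]
gripper_width: 51.3
```

Call:
drive_tool(
  deltas=[
    [[0,0.14,0],0.02],
    [[0,0.28,0],0.04],
    [[0,0.42,0],0.06],
    [[0,0.56,0],0.08],
    [[0,0.7,0],0.09],
    [[0,0.84,0],0.1],
    [[0,0.95,0],0.11],
    [[0,1,0],0.11],
  ],
)

```text
t: 8.1
tool_pos: [465.4, 118.5, 384.8]
tcp_rot: [-1.616, -2.693, -0.005]
wrist_force: [0.6, 0.1, 0.6]
gripper_width: 51.4
```

```bash
python3 - <<'E'
from plant import robot
from h import *
o=robot.get_obs();print(o['t'],o['tool_pos'],o['q'].round(2));R=Rn.from_rotvec(o['tcp_rot']).as_matrix();print(np.degrees(np.arctan2(R[1,1],R[0,1])))
E
```

```text
8.1 [465.43812587 118.47964039 384.83909359] [ 0.24  0.19 -0.71  1.9   0.14  1.1  -0.04]
28.049270628632872
```

Call:
drive_tool(
  deltas=[
    [[0,0.14,-0.12],0.02],
    [[0,0.28,-0.25],0.04],
    [[0,0.42,-0.4],0.06],
    [[0,0.56,-0.55],0.08],
    [[-0.05,0.7,-0.7],0.09],
    [[-0.1,0.78,-0.85],0.1],
    [[-0.15,0.8,-0.95],0.11],
    [[-0.15,0.8,-1],0.11],
  ],
)

```text
t: 8.9
tool_pos: [452.5, 182.5, 303.9]
tcp_rot: [-1.375, -2.823, -0.003]
wrist_force: [0.6, 1.0, -0.6]
gripper_width: 51.3
```

Call:
drive_tool(
  deltas=[
    [[-0.02,0.14,-0.12],0],
    [[-0.04,0.28,-0.25],0.01],
    [[-0.06,0.42,-0.4],0.01],
    [[-0.08,0.56,-0.55],0.014],
    [[-0.1,0.7,-0.7],0.014],
    [[-0.1,0.77,-0.85],0.014],
    [[-0.1,0.77,-0.95],0.014],
    [[-0.1,0.77,-1],0.014],
  ],
)

```text
t: 9.7
tool_pos: [444.3, 243.6, 222.9]
tcp_rot: [-1.344, -2.837, -0.001]
wrist_force: [-0.0, -0.1, -0.2]
gripper_width: 51.1
```

```bash
cat > look.py <<'E'
import sys
from plant import robot
from h import *
k=sys.argv[1]
for n in ('scene','top'):
    c=robot.camera(n); pickle.dump(c,open(f'{n}{k}.pkl','wb'))
o=robot.get_obs();R=Rn.from_rotvec(o['tcp_rot']).as_matrix();print(o['t'],o['tool_pos'].round(1),'yaw',np.degrees(np.arctan2(R[1,1],R[0,1])).round(2),o['wrist_force'].round(1),o['gripper_width'].round(1), 'q7',o['q'][6].round(2),'tilt',R[:,2].round(3))
E
python3 look.py 1; python3 - <<'E'
from h import *
t=load('top1.pkl');s=load('scene1.pkl')
crop(t,140,185,100,75,8,'pics/t1.png');crop(s,220,210,100,120,5,'pics/s1.png')
E
```

```text
Traceback (most recent call last):
  File "look.py", line 7, in <module>
    o=robot.get_obs();R=Rn.from_rotvec(o['tcp_rot']).as_matrix();print(o['t'],o['tool_pos'].round(1),'yaw',np.degrees(np.arctan2(R[1,1],R[0,1])).round(2),o['wrist_force'].round(1),o['gripper_width'].round(1), 'q7',o['q'][6].round(2),'tilt',R[:,2].round(3))
                                                                                                                                                                                    ^^^^^^^^^^^^^^^^^^^^^^^^
AttributeError: 'float' object has no attribute 'round'
```

View pics/t1.png

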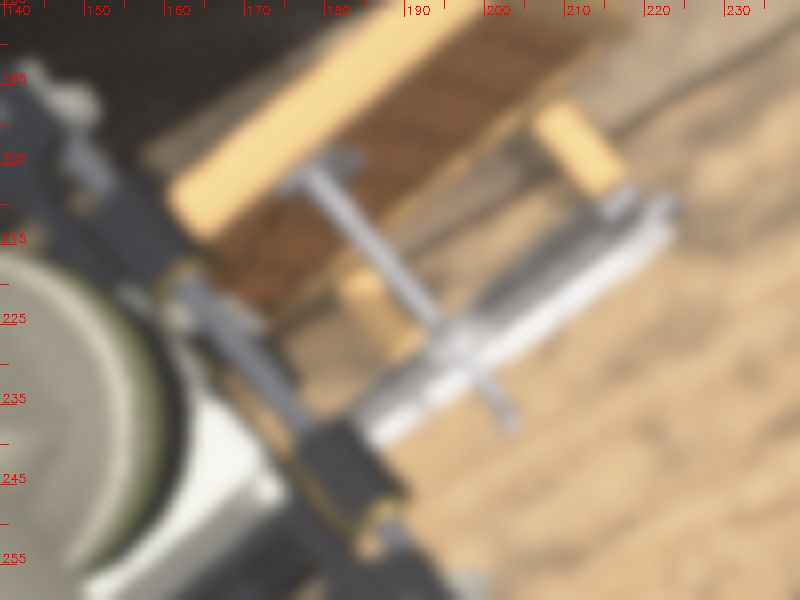

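View pics/s1.png

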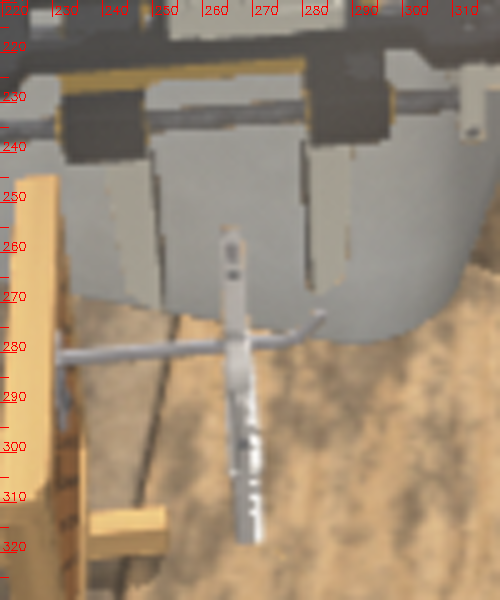

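```bash
sed -i "s/o\['gripper_width'\].round(1)/round(o['gripper_width'],1)/" look.py; python3 - <<'E'
from h import *
s=load('scene1.pkl');t=load('top1.pkl')
for z in(223,215,164,145): print(z,proj(s,(444.3,243.6,z)),proj(t,(444.3,243.6,z)))
g=cv2.cvtColor(s['img'],cv2.COLOR_RGB2GRAY)
for r in(286,290,294): print(r,g[r,255:282])
E
```

```text
223 [266.5859726  262.97000987] [175.91728312 236.51803859]
215 [266.79935874 266.30626251] [177.15824672 236.4663289 ]
164 [268.10981889 286.79506388] [184.59765886 236.15633617]
145 [268.57703991 294.09997783] [187.17682337 236.04886501]
286 [176 180 183 180 175 176 175 170 168 166 161 170 173 169 172 205 187 180
 179 174 165 152 137 143 154 157 151]
290 [165 160 158 158 158 159 163 171 177 172 166 138 162 173 209 230 190 173
 155 139 131 131 135 144 147 150 159]
294 [138 140 140 138 140 160 179 190 184 177 174 148 137 151 200 235 211 178
 161 145 135 133 133 129 122 130 138]
```

Call:
drive_tool(
  deltas=[
    [[0,0,-0.14],0],
    [[0,0,-0.28],0],
    [[0,0,-0.42],0],
    [[0,0,-0.56],0],
    [[0,0,-0.7],0],
    [[0,0,-0.84],0],
    [[0,0,-0.95],0],
    [[0,0,-1],0],
  ],
)

```text
t: 10.6
tool_pos: [444.1, 243.3, 142.3]
tcp_rot: [-1.344, -2.837, 0.0]
wrist_force: [1.0, -0.7, 0.3]
gripper_width: 51.1
```

Call:
drive_tool(
  deltas=[
    [[0,0,0],0],
    [[0,0,0],0],
    [[0,0,0],0],
    [[0,0,0],0],
    [[0,0,0],0],
    [[0,0,0],0],
    [[0,0,0],0],
    [[0,0,0],0],
  ],
  fingers=-1,
  force=50,
)

```text
t: 11.4
tool_pos: [444.4, 243.5, 142.5]
tcp_rot: [-1.344, -2.837, -0.0]
wrist_force: [0.3, 1.7, 1.4]
gripper_width: 9.8
```

```bash
python3 look.py 2; python3 - <<'E'
from h import *
t=load('top2.pkl');s=load('scene2.pkl')
crop(t,140,185,100,75,8,'pics/t2.png');crop(s,220,210,100,120,5,'pics/s2.png')
E
```

```text
11.5 [444.3 243.5 142.5] yaw 39.31 [-0.2 -0.5  1.7] 9.7 q7 -0.47 tilt [-0.002  0.001 -1.   ]
```

View pics/t2.png

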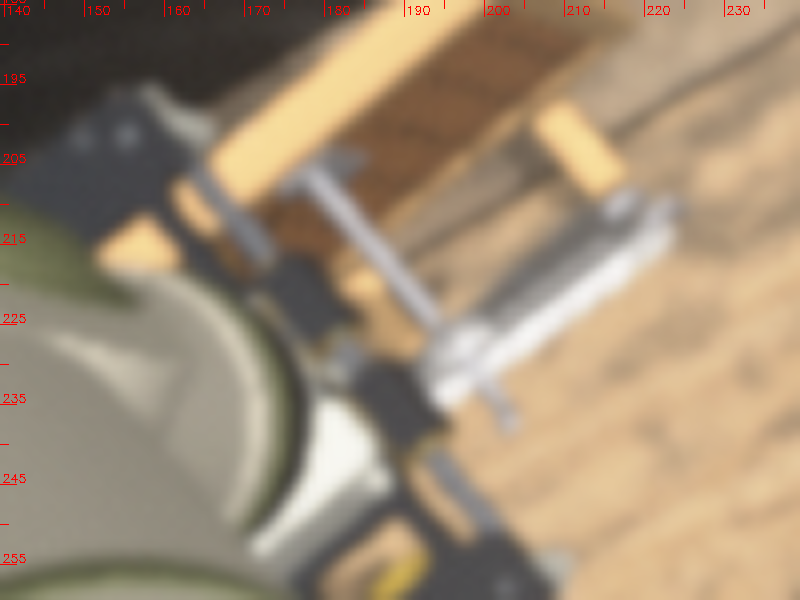

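View pics/s2.png

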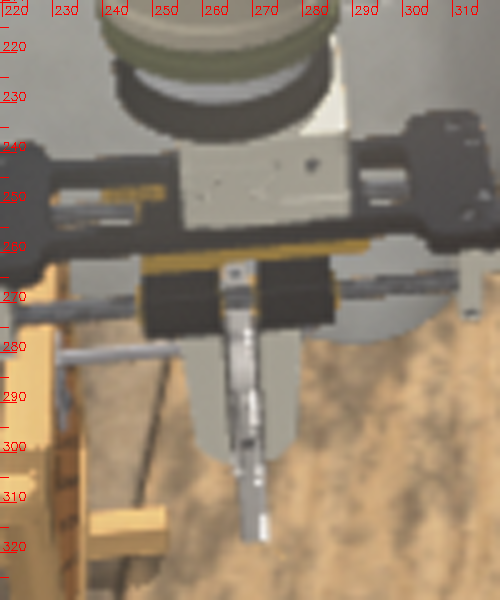

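Call:
drive_tool(
  deltas=[
    [[0,0,0.03],0],
    [[0,0,0.06],0],
    [[0,0,0.09],0],
    [[0,0,0.12],0],
    [[0,0,0.15],0],
    [[0,0,0.175],0],
    [[0,0,0.175],0],
    [[0,0,0.175],0],
  ],
)

```text
t: 12.3
tool_pos: [444.4, 243.4, 156.5]
tcp_rot: [-1.344, -2.837, -0.0]
wrist_force: [0.9, 0.8, -2.5]
gripper_width: 9.3
```

```bash
python3 look.py 3; python3 - <<'E'
from h import *
t=load('top3.pkl');s=load('scene3.pkl')
crop(t,160,185,80,75,8,'pics/t3.png');crop(s,220,230,80,100,6,'pics/s3.png')
E
```

```text
12.4 [444.3 243.4 156.4] yaw 39.3 [ 0.1 -0.5 -2.5] 9.7 q7 -0.45 tilt [-0.002  0.001 -1.   ]
```

View pics/t3.png

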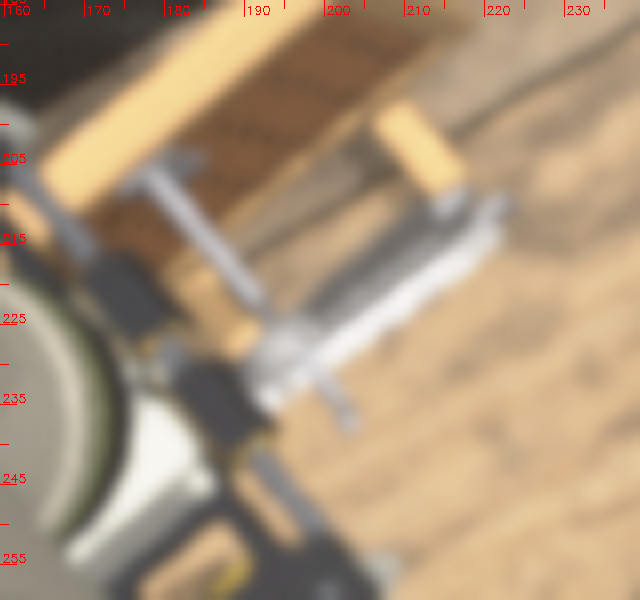

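View pics/s3.png

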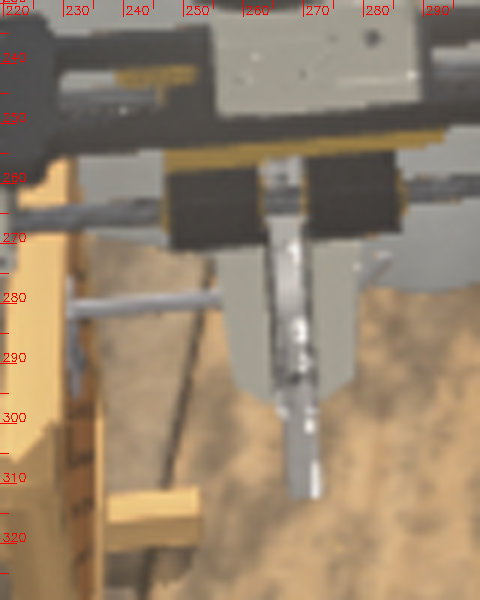

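Call:
drive_tool(
  deltas=[
    [[-0.08,-0.065,0],0],
    [[-0.16,-0.13,0],0],
    [[-0.25,-0.205,0],0],
    [[-0.34,-0.28,0],0],
    [[-0.43,-0.355,0],0],
    [[-0.52,-0.425,0],0],
    [[-0.6,-0.49,0],0],
    [[-0.62,-0.51,0],0],
  ],
)

```text
t: 13.2
tool_pos: [393.8, 201.8, 156.4]
tcp_rot: [-1.344, -2.837, 0.001]
wrist_force: [0.7, -0.8, -2.4]
gripper_width: 9.8
```

```bash
python3 look.py 4; python3 - <<'E'
from h import *
t=load('top4.pkl');s=load('scene4.pkl')
crop(t,160,185,80,75,8,'pics/t4.png');crop(s,220,230,100,110,5,'pics/s4.png')
E
```

```text
13.3 [394.6 202.4 156.5] yaw 39.3 [-0.1  0.1 -2.3] 9.7 q7 -0.45 tilt [-0.002  0.001 -1.   ]
```

View pics/t4.png

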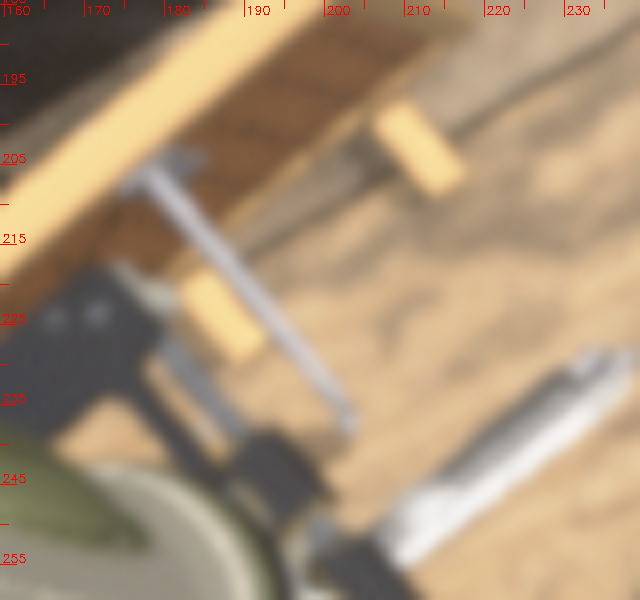

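View pics/s4.png

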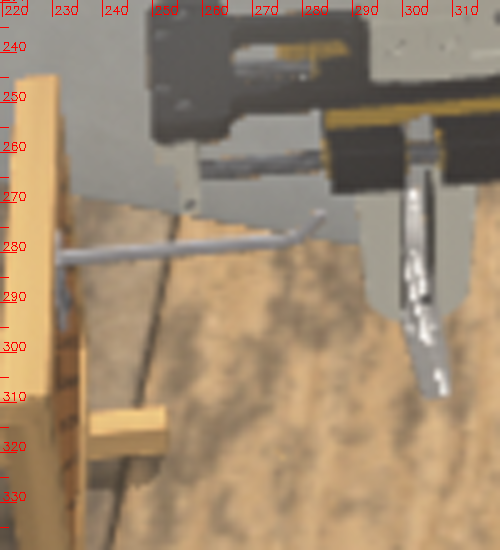

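Call:
drive_tool(
  deltas=[
    [[0.04,-0.04,0.12],0],
    [[0.08,-0.08,0.26],0],
    [[0.12,-0.12,0.4],0],
    [[0.16,-0.16,0.55],0],
    [[0.2,-0.2,0.7],0],
    [[0.24,-0.24,0.85],0],
    [[0.28,-0.28,0.95],0],
    [[0.3,-0.3,1],0],
  ],
)

```text
t: 14.1
tool_pos: [419.3, 178.3, 237.1]
tcp_rot: [-1.345, -2.837, -0.001]
wrist_force: [-0.4, -0.9, -2.6]
gripper_width: 10.0
```

Call:
drive_tool(
  deltas=[
    [[0.04,-0.05,0.12],0],
    [[0.08,-0.1,0.26],0],
    [[0.12,-0.15,0.4],0],
    [[0.16,-0.2,0.55],0],
    [[0.2,-0.25,0.7],0],
    [[0.24,-0.3,0.85],0],
    [[0.28,-0.35,0.95],0],
    [[0.3,-0.4,1],0],
  ],
)

```text
t: 14.9
tool_pos: [443.8, 146.1, 318.0]
tcp_rot: [-1.346, -2.838, -0.002]
wrist_force: [0.4, 0.3, -1.8]
gripper_width: 9.5
```

Call:
drive_tool(
  deltas=[
    [[0.03,-0.12,0.1],0.01],
    [[0.06,-0.25,0.22],0.02],
    [[0.09,-0.4,0.35],0.03],
    [[0.12,-0.55,0.5],0.045],
    [[0.15,-0.7,0.65],0.06],
    [[0.18,-0.85,0.8],0.07],
    [[0.2,-0.95,0.9],0.08],
    [[0.2,-1,0.9],0.08],
  ],
)

```text
t: 15.7
tool_pos: [460.3, 65.3, 390.6]
tcp_rot: [-1.167, -2.917, -0.003]
wrist_force: [-0.8, -0.1, -3.4]
gripper_width: 9.7
```

Call:
drive_tool(
  deltas=[
    [[0.03,-0.14,0],0.01],
    [[0.06,-0.28,0],0.02],
    [[0.09,-0.42,0],0.035],
    [[0.12,-0.56,0],0.05],
    [[0.15,-0.7,0],0.06],
    [[0.18,-0.84,0],0.08],
    [[0.2,-0.95,0],0.09],
    [[0.2,-1,0],0.09],
  ],
)

```text
t: 16.5
tool_pos: [476.0, -15.4, 389.9]
tcp_rot: [-0.959, -2.99, -0.002]
wrist_force: [-0.0, 0.3, -2.7]
gripper_width: 9.8
```

Call:
drive_tool(
  deltas=[
    [[0.03,-0.14,0],0.01],
    [[0.06,-0.28,0],0.02],
    [[0.09,-0.42,0],0.035],
    [[0.12,-0.56,0],0.05],
    [[0.15,-0.7,0],0.06],
    [[0.18,-0.84,0],0.08],
    [[0.2,-0.95,0],0.09],
    [[0.2,-1,0],0.09],
  ],
)

```text
t: 17.3
tool_pos: [491.9, -95.9, 389.3]
tcp_rot: [-0.746, -3.049, -0.002]
wrist_force: [-0.8, 0.6, -2.3]
gripper_width: 9.5
```

Call:
drive_tool(
  deltas=[
    [[0,-0.14,0],0.01],
    [[0,-0.28,0],0.02],
    [[0,-0.42,0],0.035],
    [[0,-0.56,0],0.05],
    [[0,-0.7,0],0.06],
    [[0,-0.84,0],0.08],
    [[0,-0.95,0],0.09],
    [[0,-1,0],0.09],
  ],
)

```text
t: 18.1
tool_pos: [491.7, -176.3, 389.1]
tcp_rot: [-0.531, -3.093, -0.002]
wrist_force: [-0.4, 0.7, -1.6]
gripper_width: 9.7
```

Call:
drive_tool(
  deltas=[
    [[0,-0.14,0],0.01],
    [[0,-0.28,0],0.02],
    [[0,-0.42,0],0.035],
    [[0,-0.56,0],0.05],
    [[0,-0.7,0],0.06],
    [[0,-0.84,0],0.08],
    [[0,-0.95,0],0.09],
    [[0,-1,0],0.09],
  ],
)

```text
t: 18.9
tool_pos: [491.6, -256.9, 388.9]
tcp_rot: [-0.312, -3.123, -0.002]
wrist_force: [-0.7, -0.0, -2.4]
gripper_width: 9.8
```

```bash
python3 look.py 5; python3 - <<'E'
from h import *
crop(load('top5.pkl'),300,100,160,120,5,'pics/t5.png')
E
```

```text
19.0 [ 491.6 -256.6  388.9] yaw 78.55 [ 0.9  0.5 -2.7] 9.8 q7 1.51 tilt [-0.003  0.002 -1.   ]
```

View pics/t5.png

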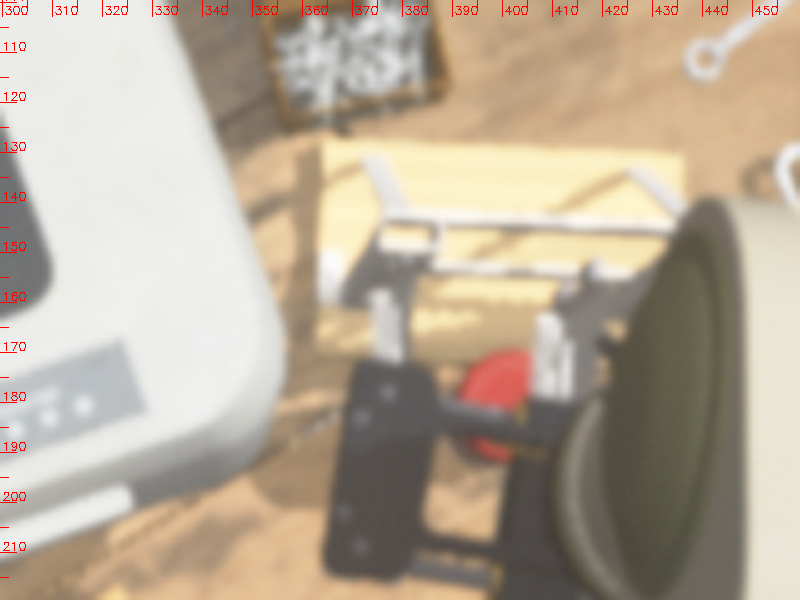

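Call:
drive_tool(
  deltas=[
    [[0,-0.14,-0.05],0.01],
    [[0,-0.28,-0.1],0.02],
    [[0,-0.42,-0.2],0.03],
    [[0,-0.56,-0.3],0.04],
    [[0,-0.7,-0.4],0.05],
    [[0,-0.84,-0.5],0.06],
    [[0,-0.95,-0.55],0.07],
    [[0,-1,-0.6],0.083],
  ],
)

```text
t: 19.8
tool_pos: [491.5, -337.8, 340.2]
tcp_rot: [-0.108, -3.136, -0.002]
wrist_force: [0.3, -0.6, -1.5]
gripper_width: 9.9
```

Call:
drive_tool(
  deltas=[
    [[0,-0.1,-0.12],0],
    [[0,-0.2,-0.26],0],
    [[0.02,-0.3,-0.4],0],
    [[0.04,-0.4,-0.55],0],
    [[0.06,-0.48,-0.7],0],
    [[0.08,-0.52,-0.85],0],
    [[0.1,-0.53,-0.95],0],
    [[0.1,-0.53,-1],0],
  ],
)

```text
t: 20.6
tool_pos: [499.5, -379.8, 259.1]
tcp_rot: [-0.108, -3.135, -0.004]
wrist_force: [0.2, 0.8, -2.7]
gripper_width: 10.0
```

```bash
python3 look.py 6; python3 - <<'E'
from h import *
crop(load('top6.pkl'),360,100,120,110,5,'pics/t6.png')
crop(load('scene6.pkl'),310,80,80,120,5,'pics/s6.png')
E
```

```text
20.7 [ 499.5 -379.7  259.7] yaw 86.08 [-0.6 -0.4 -1.9] 9.7 q7 1.69 tilt [-0.004  0.002 -1.   ]
```

View pics/t6.png

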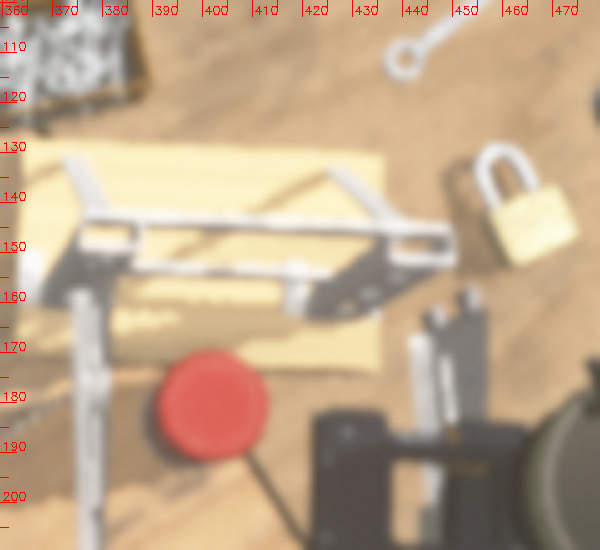

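View pics/s6.png

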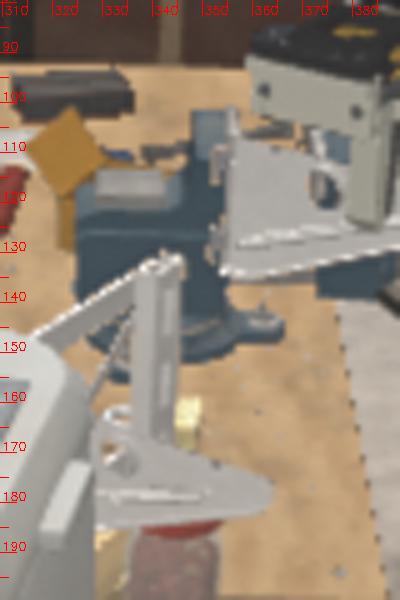

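```bash
python3 - <<'E'
from h import *
t=load('top6.pkl');s=load('scene6.pkl')
O=np.array([499.5,-379.7,281.2]);ph=np.radians(-3.92);X=np.array([np.cos(ph),np.sin(ph),0]);Y=np.array([-X[1],X[0],0])
for nm,bx,bz in [('Utop',8.5,-8),('Unose',11,-19),('Uprongbot',8.5,-30),('Ltop',8.5,-58),('Lnose',11,-69),('Lbot',8.5,-80),('origin',0,0),('botrear',0,-84),('tip',-160,0)]:
    P=O+X*(95+bx)+[0,0,bz];print(nm,proj(t,P).round(1),proj(s,P).round(1))
crop(t,432,150,36,40,14,'pics/t6b.png');crop(s,345,95,40,45,13,'pics/s6b.png')
E
```

```text
Utop [454.7 156.9] [352.9 108. ]
Unose [453.1 156.7] [352.  111.4]
Uprongbot [451.5 158.7] [352.5 115.1]
Ltop [447.7 160.8] [352.  124.1]
Lnose [446.2 160.6] [351.1 127.3]
Lbot [444.8 162.4] [351.7 130.9]
origin [455.9 160.1] [355.6 106. ]
botrear [444.2 166.2] [354.  132.9]
tip [454.5 233.9] [406.4 119.4]
```

View pics/t6b.png

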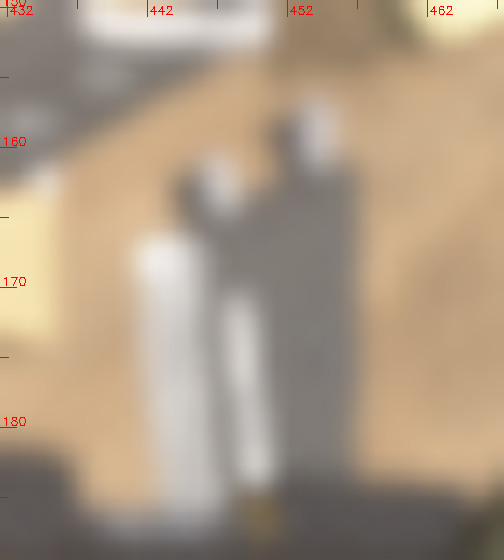

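View pics/s6b.png

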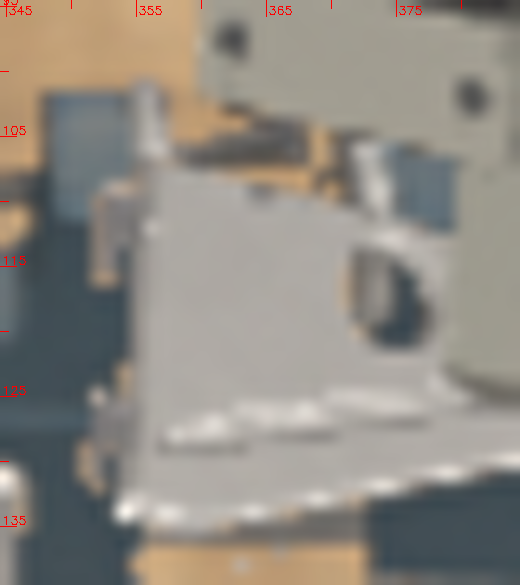

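Call:
drive_tool(
  deltas=[
    [[0,0,-0.12],0],
    [[0,0,-0.26],0],
    [[0,0,-0.4],0],
    [[0,0,-0.55],0],
    [[0,0,-0.7],0],
    [[0,0,-0.85],0],
    [[0,0,-0.95],0],
    [[0,0,-1],0],
  ],
)

```text
t: 21.5
tool_pos: [499.2, -379.5, 178.5]
tcp_rot: [-0.107, -3.134, -0.005]
wrist_force: [-0.4, 0.0, -2.5]
gripper_width: 9.5
```

Call:
drive_tool(
  deltas=[
    [[0,0,-0.04],0],
    [[0,0,-0.08],0],
    [[0,0,-0.13],0],
    [[0,0,-0.18],0],
    [[0,0,-0.23],0],
    [[0,0,-0.27],0],
    [[0,0,-0.28],0],
    [[0,0,-0.28],0],
  ],
)

```text
t: 22.3
tool_pos: [499.1, -379.4, 156.0]
tcp_rot: [-0.107, -3.134, -0.005]
wrist_force: [0.3, -0.1, -1.8]
gripper_width: 9.4
```

```bash
python3 look.py 7; python3 - <<'E'
from h import *
t=load('top7.pkl');s=load('scene7.pkl')
crop(t,410,140,50,70,8,'pics/t7.png')
crop(s,330,115,85,70,9,'pics/s7.png')
O=np.array([499.5,-379.7,156.5+21.5]);ph=np.radians(-3.92);X=np.array([np.cos(ph),np.sin(ph),0])
for nm,bx,bz in [('Utop',5,-8),('Unose',11,-19),('Uprongbot',8.5,-30),('Ltop',5,-58),('Lnose',11,-69),('Lbot',8.5,-80),('origin',0,0),('botrear',0,-84),('tip',-160,0),('tipb',-160,-18),('hole',-61.5,-18)]:
    P=O+X*(95+bx)+[0,0,bz];print(nm,proj(t,P).round(1),proj(s,P).round(1))
E
```

```text
22.4 [ 499.3 -379.5  156.3] yaw 86.09 [ 0.8  0.4 -2.1] 9.9 q7 1.6 tilt [-0.005  0.003 -1.   ]
Utop [440.9 166. ] [352.1 140.8]
Unose [439.6 164.3] [350.2 143.6]
Uprongbot [438.3 166. ] [350.8 147.1]
Ltop [435.2 169.1] [351.3 155.6]
Lnose [434.  167.4] [349.4 158.3]
Lbot [432.8 169. ] [349.9 161.7]
origin [441.8 167.5] [353.7 138.8]
botrear [432.3 172.4] [352.2 163.6]
tip [440.4 233.5] [402.2 153.6]
tipb [438.2 233.5] [401.5 159.3]
hole [439.1 193.4] [371.2 149.8]
```

View pics/t7.png

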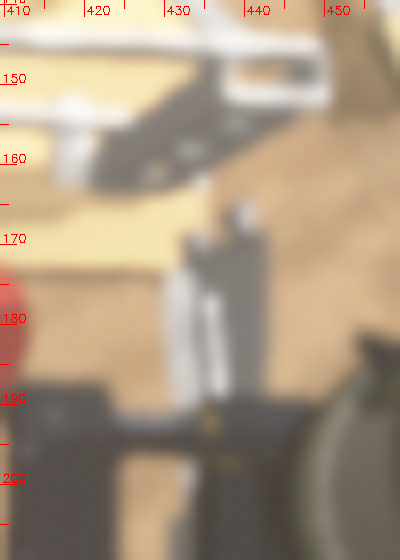

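View pics/s7.png

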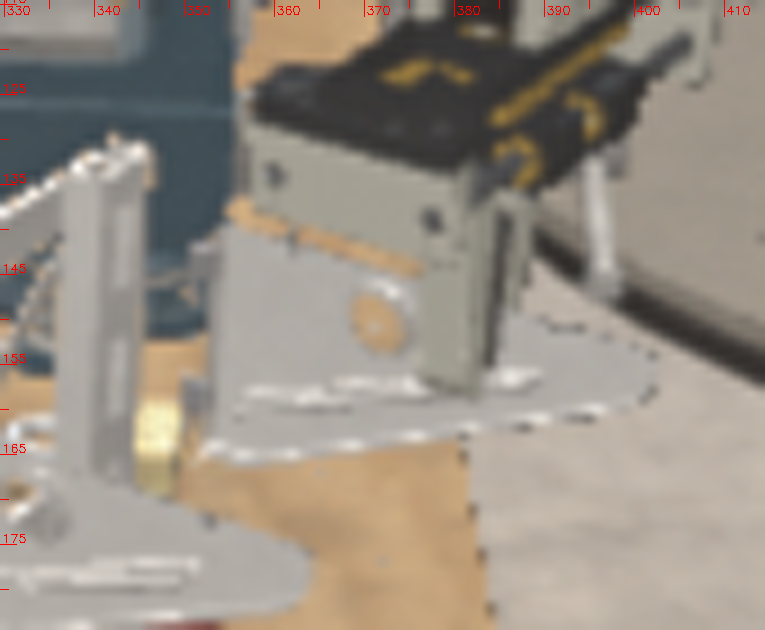

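```bash
python3 - <<'E'
from h import *
t=load('top7.pkl');g=cv2.cvtColor(t['img'],cv2.COLOR_RGB2GRAY)
print('cols 429-446'); 
for r in range(162,184): print(r,g[r,429:447])
print('slots cols 424-446')
for r in range(152,165): print(r,g[r,424:446])
E
```

```text
cols 429-446
162 [150 144 133 136 153 182 197 186 177 178 181 181 184 185 186 186 182 179]
163 [150 149 155 170 186 205 213 196 181 179 179 180 184 189 190 189 186 183]
164 [181 187 198 211 218 220 215 196 181 177 176 181 186 190 192 191 187 184]
165 [216 219 223 228 229 225 214 193 176 169 170 186 193 194 191 188 185 183]
166 [227 227 228 228 228 224 213 190 166 151 160 187 197 192 188 184 182 181]
167 [227 227 227 226 224 221 210 187 159 139 151 183 192 186 182 182 181 180]
168 [227 227 225 218 211 210 204 185 162 142 141 162 170 168 172 179 180 181]
169 [227 226 219 200 184 187 190 175 159 142 129 135 140 147 160 175 180 177]
170 [227 226 217 188 159 164 171 156 143 132 122 121 126 135 152 170 175 173]
171 [227 226 219 191 151 142 145 136 127 125 121 123 125 133 150 166 171 170]
172 [221 222 218 190 148 128 127 125 123 123 124 125 127 134 149 165 170 171]
173 [198 206 211 193 161 136 126 124 126 126 125 125 127 133 148 166 173 174]
174 [170 189 207 204 185 155 133 127 127 126 127 126 128 134 150 169 178 180]
175 [170 188 210 214 199 168 142 133 130 127 126 126 128 135 152 174 182 
[... 1182 characters left out ...]
2 124 127 130 136
 147 159 168 173]
158 [129 127 127 126 124 123 122 128 142 153 152 140 128 122 124 130 140 154
 167 175 178 179]
159 [126 126 125 124 124 125 126 128 139 148 148 138 130 129 138 150 162 171
 178 181 181 179]
160 [124 123 122 125 134 141 136 130 128 132 133 134 137 146 158 169 177 181
 181 181 180 179]
161 [122 121 122 131 145 154 146 132 125 131 148 158 160 165 172 178 182 181
 181 182 181 180]
162 [122 121 124 134 146 150 144 133 136 153 182 197 186 177 178 181 181 184
 185 186 186 182]
163 [133 132 135 141 148 150 149 155 170 186 205 213 196 181 179 179 180 184
 189 190 189 186]
164 [158 159 159 166 176 181 187 198 211 218 220 215 196 181 177 176 181 186
 190 192 191 187]
```

Call:
drive_tool(
  deltas=[
    [[0.05,-0.007,0],0],
    [[0.1,-0.01,0],0],
    [[0.15,-0.014,0],0],
    [[0.2,-0.017,0],0],
    [[0.25,-0.021,0],0],
    [[0.28,-0.023,0],0],
    [[0.31,-0.025,0],0],
    [[0.31,-0.025,0],0],
  ],
)

```text
t: 23.2
tool_pos: [524.4, -381.5, 156.2]
tcp_rot: [-0.107, -3.135, -0.005]
wrist_force: [0.1, 0.2, -2.5]
gripper_width: 9.9
```

```bash
python3 look.py 8; python3 - <<'E'
from h import *
t=load('top8.pkl');s=load('scene8.pkl')
crop(t,415,140,40,50,12,'pics/t8.png')
crop(s,330,115,80,70,9,'pics/s8.png')
E
```

```text
23.3 [ 524.  -381.5  156.2] yaw 86.09 [-0.2  0.6 -2.1] 9.8 q7 1.6 tilt [-0.005  0.003 -1.   ]
```

View pics/t8.png

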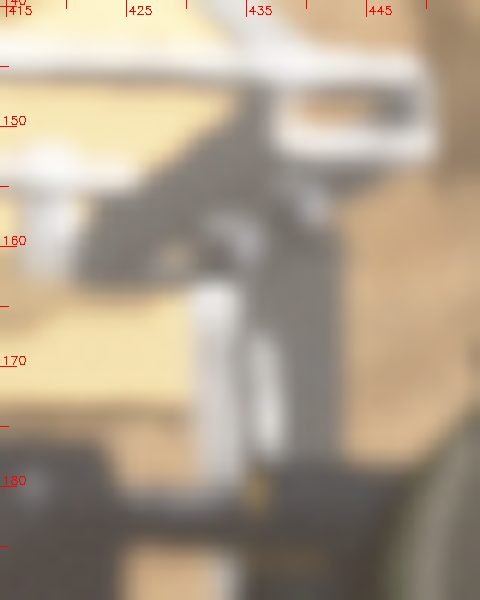

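View pics/s8.png

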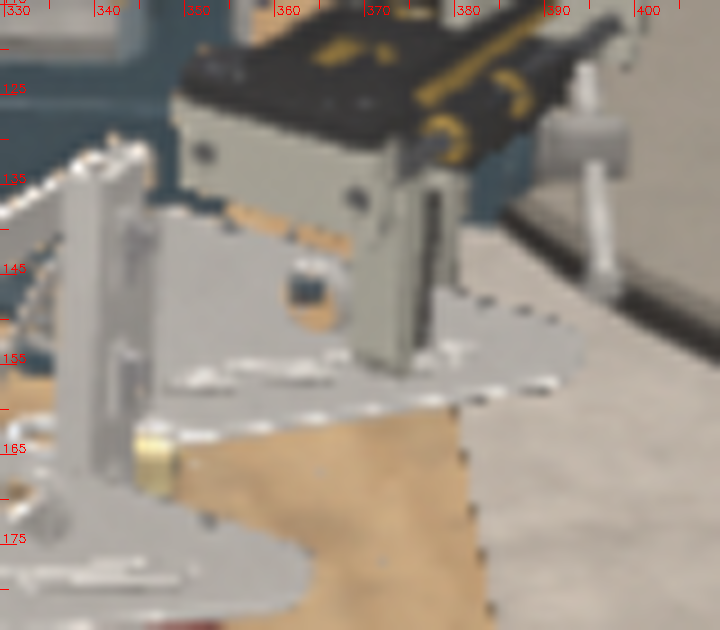

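Call:
drive_tool(
  deltas=[
    [[0.02,-0.001,0],0],
    [[0.04,-0.003,0],0],
    [[0.06,-0.004,0],0],
    [[0.08,-0.005,0],0],
    [[0.1,-0.007,0],0],
    [[0.12,-0.008,0],0],
    [[0.13,-0.009,0],0],
    [[0.13,-0.009,0],0],
  ],
)

```text
t: 24.1
tool_pos: [534.6, -382.3, 156.2]
tcp_rot: [-0.107, -3.135, -0.004]
wrist_force: [1.2, 0.3, -3.2]
gripper_width: 9.6
```

```bash
python3 look.py 9; python3 - <<'E'
from h import *
t=load('top9.pkl');s=load('scene9.pkl')
crop(t,415,140,40,50,12,'pics/t9.png')
crop(s,330,115,80,70,9,'pics/s9.png')
E
```

```text
24.2 [ 534.5 -382.2  156.2] yaw 86.09 [-0.1 -0.7 -1.5] 9.6 q7 1.59 tilt [-0.005  0.003 -1.   ]
```

View pics/t9.png

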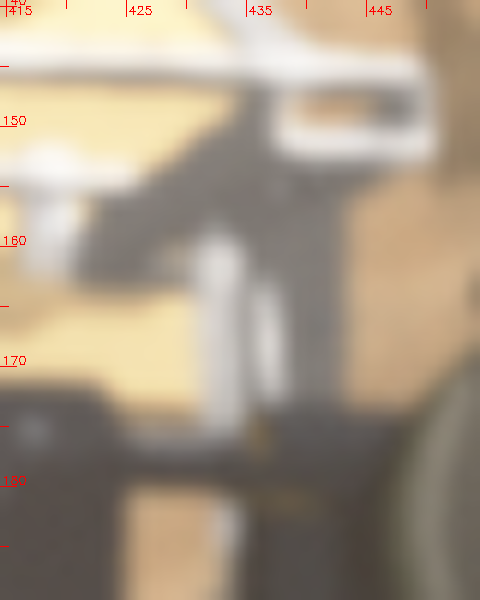

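View pics/s9.png

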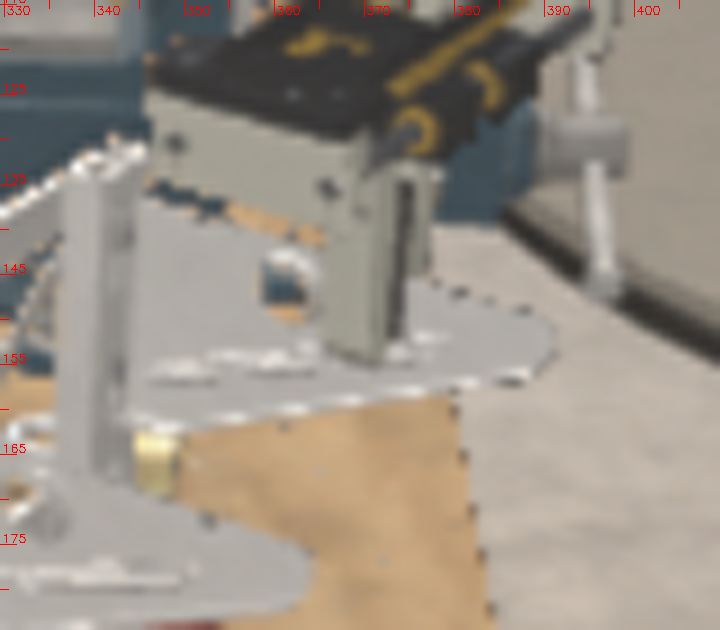

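Call:
drive_tool(
  deltas=[
    [[0.01,-0.001,0],0],
    [[0.02,-0.001,0],0],
    [[0.03,-0.002,0],0],
    [[0.035,-0.002,0],0],
    [[0.04,-0.003,0],0],
    [[0.04,-0.003,0],0],
    [[0.04,-0.003,0],0],
    [[0.04,-0.003,0],0],
  ],
)

```text
t: 25.0
tool_pos: [537.3, -382.5, 156.2]
tcp_rot: [-0.107, -3.134, -0.004]
wrist_force: [-2.7, 0.1, -1.0]
gripper_width: 9.4
```

Call:
drive_tool(
  deltas=[
    [[0,0,-0.02],0],
    [[0,0,-0.045],0],
    [[0,0,-0.07],0],
    [[0,0,-0.095],0],
    [[0,0,-0.12],0],
    [[0,0,-0.14],0],
    [[0,0,-0.15],0],
    [[0,0,-0.15],0],
  ],
)

```text
t: 25.8
tool_pos: [537.3, -382.5, 144.0]
tcp_rot: [-0.107, -3.134, -0.005]
wrist_force: [-1.1, -0.3, -1.9]
gripper_width: 9.3
```

Call:
drive_tool(
  deltas=[
    [[0,0,-0.01],0],
    [[0,0,-0.02],0],
    [[0,0,-0.03],0],
    [[0,0,-0.04],0],
    [[0,0,-0.045],0],
    [[0,0,-0.05],0],
    [[0,0,-0.05],0],
    [[0,0,-0.05],0],
  ],
)

```text
t: 26.6
tool_pos: [537.4, -382.4, 140.5]
tcp_rot: [-0.107, -3.134, -0.004]
wrist_force: [-5.6, 0.4, 5.1]
gripper_width: 9.7
```

```bash
python3 look.py 10; python3 - <<'E'
from h import *
t=load('top10.pkl');s=load('scene10.pkl')
crop(t,360,140,95,65,8,'pics/t10.png')
crop(s,320,115,80,70,9,'pics/s10.png')
E
```

```text
26.7 [ 537.4 -382.4  140.5] yaw 86.09 [-4.4  0.7  5.1] 9.7 q7 1.58 tilt [-0.005  0.003 -1.   ]
```

View pics/t10.png

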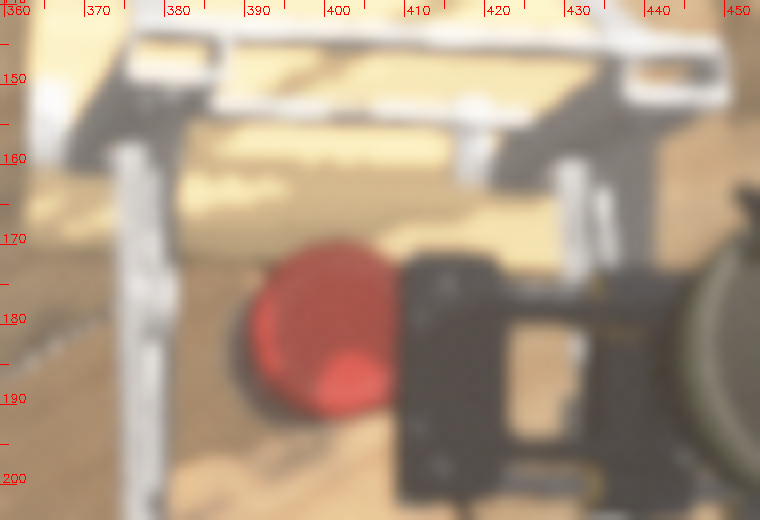

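View pics/s10.png

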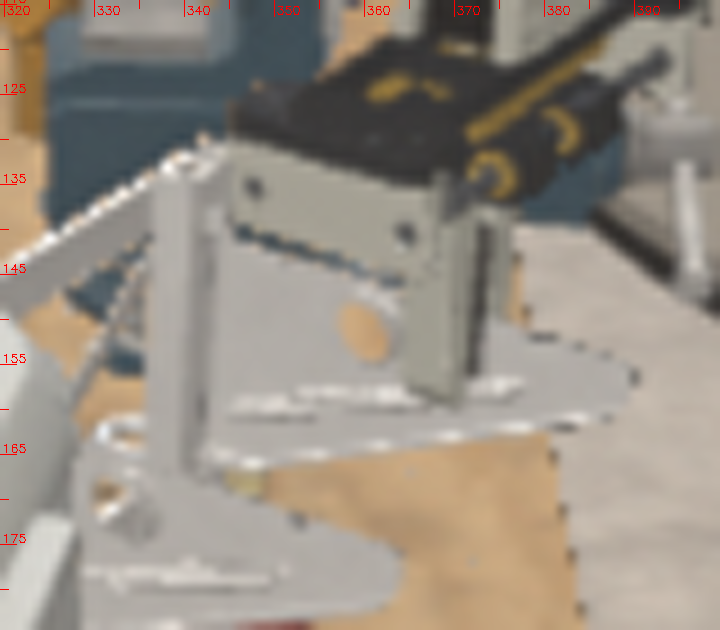

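Call:
drive_tool(
  deltas=[
    [[0,0,-0.005],0],
    [[0,0,-0.01],0],
    [[0,0,-0.015],0],
    [[0,0,-0.02],0],
    [[0,0,-0.025],0],
    [[0,0,-0.025],0],
    [[0,0,-0.025],0],
    [[0,0,-0.025],0],
  ],
)

```text
t: 27.5
tool_pos: [536.9, -382.5, 139.4]
tcp_rot: [-0.107, -3.134, -0.003]
wrist_force: [-8.4, 1.6, 11.8]
gripper_width: 9.8
```

```bash
python3 look.py 11; python3 - <<'E'
from h import *
t=load('top11.pkl');s=load('scene11.pkl')
crop(s,325,130,75,45,10,'pics/s11.png')
ph=np.radians(-4);X=np.array([np.cos(ph),np.sin(ph),0]);Y=np.array([-X[1],X[0],0])
O=np.array([630,-388.5,162.])
for y in(0,150):
  for nm,bx,bz in [('botrear',0,-84),('tip',-160,0),('tipb',-160,-18),('hole',-61.5,-18)]:
    P=O+Y*y+X*bx+[0,0,bz];print(y,nm,proj(t,P).round(1),proj(s,P).round(1))
E
```

```text
27.6 [ 536.9 -382.5  139.4] yaw 86.08 [-8.2  1.4 12.2] 9.7 q7 1.58 tilt [-0.006  0.002 -1.   ]
0 botrear [431. 160.] [342.2 164.8]
0 tip [438.6 218.8] [390.2 155.2]
0 tipb [436.5 219. ] [389.6 160.7]
0 hole [437.5 179.7] [360.4 151.4]
150 botrear [375.  157.6] [314.2 184.8]
150 tip [377.3 216.1] [363.4 176.4]
150 tipb [376.3 216.4] [363.  182.2]
150 hole [377.6 177.2] [332.4 171.3]
```

View pics/s11.png

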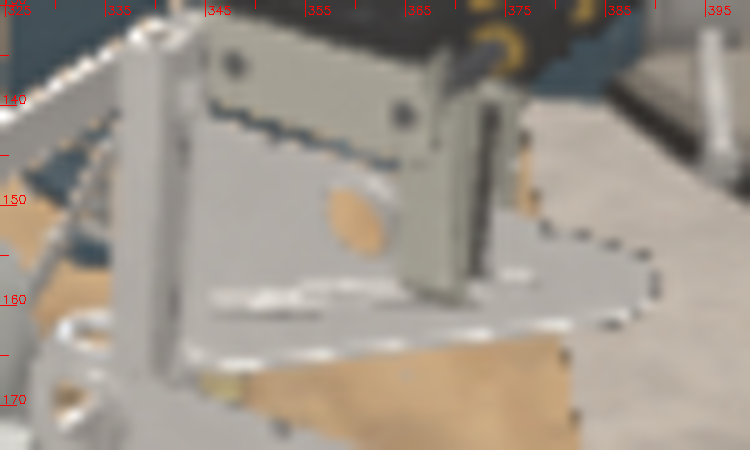

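Call:
drive_tool(
  deltas=[
    [[0,0,0.005],0],
    [[0,0,0.01],0],
    [[0,0,0.01],0],
    [[0,0,0.01],0],
    [[0,0,0.01],0],
    [[0,0,0.01],0],
    [[0,0,0.01],0],
    [[0,0,0.01],0],
  ],
)

```text
t: 28.4
tool_pos: [537.2, -382.4, 140.2]
tcp_rot: [-0.107, -3.134, -0.003]
wrist_force: [-0.3, 0.6, -1.2]
gripper_width: 9.3
```

Call:
drive_tool(
  deltas=[
    [[0,0,0],0],
    [[0,0,0],0],
    [[0,0,0],0],
    [[0,0,0],0],
    [[0,0,0],0],
    [[0,0,0],0],
    [[0,0,0],0],
    [[0,0,0],0],
  ],
  fingers=-0.1,
)

```text
t: 29.2
tool_pos: [537.2, -382.4, 140.2]
tcp_rot: [-0.107, -3.134, -0.003]
wrist_force: [0.3, 0.5, 0.0]
gripper_width: 42.0
```

```bash
python3 look.py 12; python3 - <<'E'
from h import *
crop(load('scene12.pkl'),325,130,75,45,10,'pics/s12.png')
crop(load('top12.pkl'),360,140,95,65,8,'pics/t12.png')
E
```

```text
29.3 [ 537.2 -382.4  140.2] yaw 86.1 [-0.6 -0.8  0. ] 41.6 q7 1.58 tilt [-0.006  0.002 -1.   ]
```

View pics/s12.png

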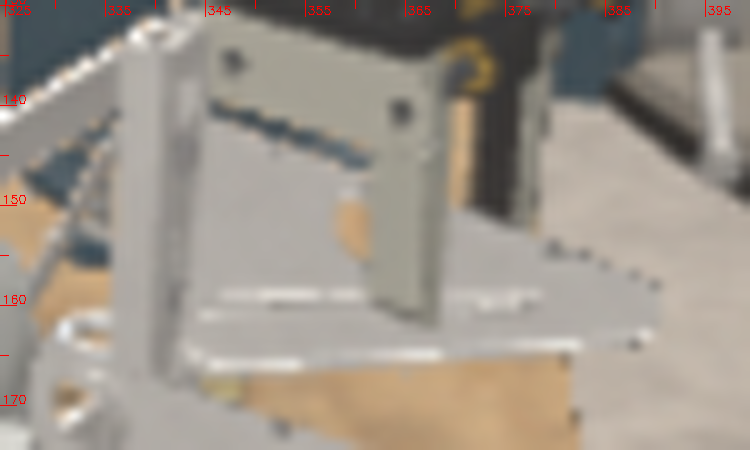

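View pics/t12.png

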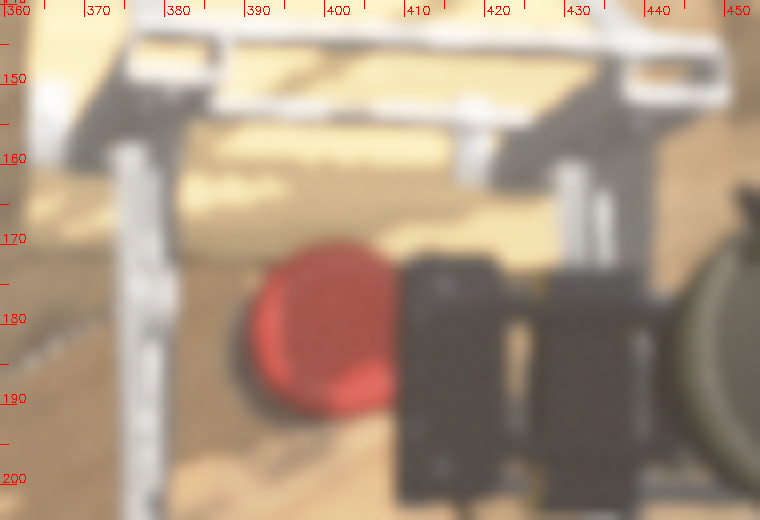

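Call:
drive_tool(
  deltas=[
    [[0,0,0.08],0],
    [[0,0,0.2],0],
    [[0,0,0.35],0],
    [[0,0,0.5],0],
    [[0,0,0.65],0],
    [[0,0,0.8],0],
    [[0,0,0.95],0],
    [[0,0,1],0],
  ],
)

```text
t: 30.1
tool_pos: [537.7, -382.6, 222.0]
tcp_rot: [-0.107, -3.136, -0.002]
wrist_force: [0.6, 0.3, 0.0]
gripper_width: 41.7
```

Call:
drive_tool(
  deltas=[
    [[0,-0.05,0.1],0],
    [[0,-0.15,0.25],0],
    [[0,-0.3,0.4],0],
    [[0,-0.45,0.55],0],
    [[0,-0.6,0.7],0],
    [[0,-0.8,0.85],0],
    [[0,-0.95,0.95],0],
    [[0,-1,1],0],
  ],
)

```text
t: 30.9
tool_pos: [537.3, -464.7, 302.6]
tcp_rot: [-0.11, -3.136, -0.0]
wrist_force: [0.1, 0.2, -0.3]
gripper_width: 42.1
```

Call:
drive_tool(
  deltas=[
    [[-0.05,-0.1,0],0],
    [[-0.15,-0.25,0],0],
    [[-0.3,-0.4,0],0],
    [[-0.45,-0.55,0],0],
    [[-0.6,-0.7,0],0],
    [[-0.8,-0.85,0],0],
    [[-0.95,-0.95,0],0],
    [[-1,-1,0],0],
  ],
)

```text
t: 31.7
tool_pos: [454.9, -546.4, 302.6]
tcp_rot: [-0.115, -3.135, 0.0]
wrist_force: [0.2, 0.6, 0.5]
gripper_width: 41.9
```

```bash
python3 look.py 13; python3 - <<'E'
from h import *
crop(load('scene13.pkl'),325,120,80,60,10,'pics/s13.png')
t=load('top13.pkl')
crop(t,360,140,95,75,8,'pics/t13.png')
ph=np.radians(-4);X=np.array([np.cos(ph),np.sin(ph),0]);Y=np.array([-X[1],X[0],0])
E
```

```text
31.8 [ 456.3 -545.5  302.7] yaw 85.88 [ 0.  -0.3  0.1] 42.1 q7 1.96 tilt [-0.004  0.    -1.   ]
```

View pics/s13.png

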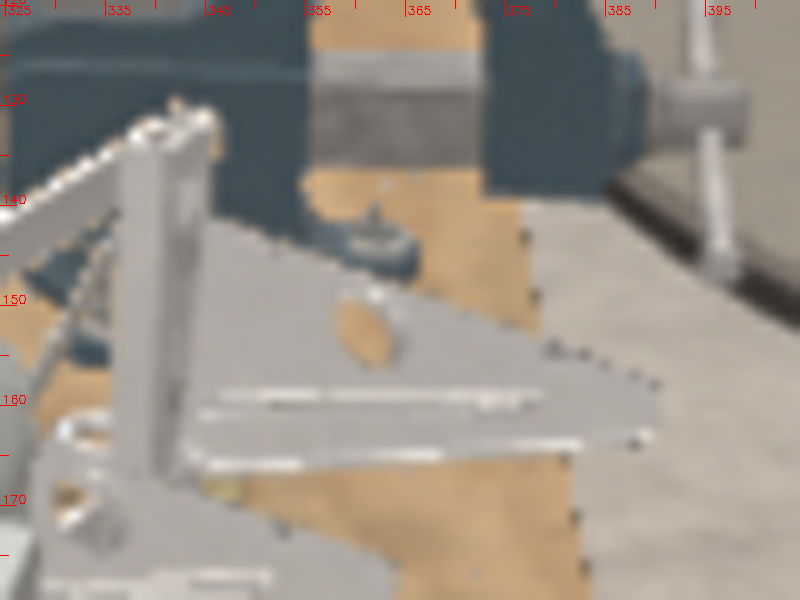

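View pics/t13.png

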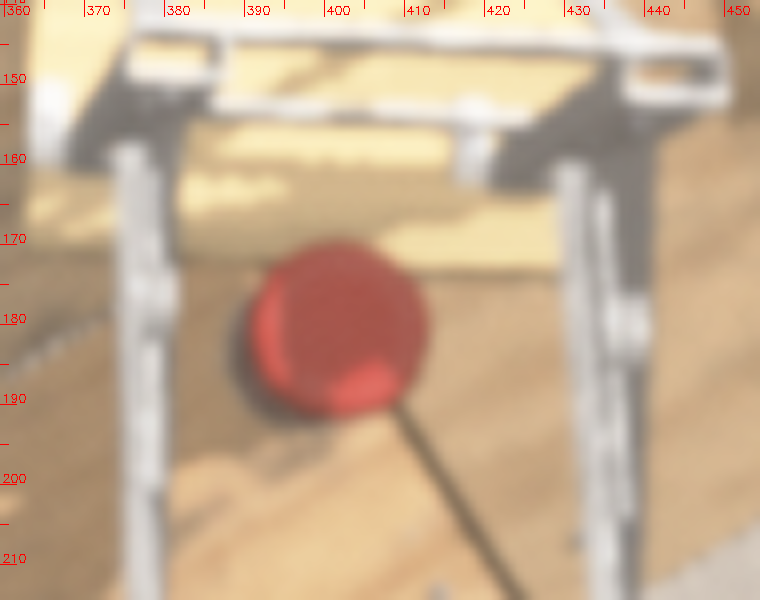

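```bash
python3 -c "
from plant import robot
print(robot.hand_in())"
```

```text
the job is handed in; nothing more can be done
None
```

The bracket is hooked in the upper two slots of the right-hand upright and seated, and the job is handed in at about 32 s of the 56 s allowed; no verdict is reported.

I pinched the bracket at its grip point, lifted it 14 mm and slid it level off the peg past the tip. I then carried it high over the bread maker, put the claws into the slots and pressed it down.

**Checks:**
- **Pressing down:** The wrist force rose to about 12 N upward. The bracket's hole appeared within 1 pixel, about 3 mm, of where a seated bracket should show. The tool ended about 1 mm below its expected height, which I took as give under load.
- **After release:** The bracket drooped slightly and stayed hooked, in line with the expected 3 degrees and 4 mm out. The bracket on the other upright appears more level than this one.
- **Clear of the scene:** The robot is away from everything, with wrist force near zero, and the jar has not moved in the top view.

**Measurement differences:** The two cameras differed by about 2 to 3 mm on the peg tip, and just before insertion the scene view put the bracket's rear 2 to 3 mm lower than the tool position implied. Both stayed within tolerance, and the claws went in with at most about 3 N of force.

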